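# Probe into the clear well of the heating block

### The arm

A 7-joint arm with a two-finger parallel gripper is mounted at the origin on a cart in front of the work surface, level with it; the furniture and walls round the work are solid. World frame = base frame: x ahead of the robot, y to its left, z up, the work surface at z = 0. Lengths are in m, angles in rad, forces in N, time in s.
With the tool pointing down it reaches from about 0.425 to 0.925 m from the base axis. Payload 6.8 kg.
Tool frame: the origin (TCP) lies on the mounting face of the last link; the fingertips stand 173 mm ahead of it and the grasp point (between the pads) lies 155 mm ahead of it; y points along the fingers, x is the direction in which the jaws open and shut, and the axes are right-handed (so a half turn about y gives the same grasp; the last joint's range is limited). The gripper opens to 85 mm and grips with 20 to 120 N. Pads are 22 mm wide; open, the fingers measure 114 mm over their backs; the gripper's body (76 mm by 85 mm) begins 54 mm behind the grasp point. The pads swing forward as they close: fully open they stand 13 mm farther back than shut.
Start: joints at [1.06, 0.477, 0.022, 1.555, -0.011, 1.109, -0.083], TCP at [0.265, -0.621, 0.405] pointing down, gripper open.
Joint ranges: [-2.96, 2.96], [-0.34, 2.1], [-1.41, 1.46], [0.24, 2.44], [-1.37, 4.51], [0.17, 1.92], [-2.96, 2.96]. Speed limits (rad/s): [2.39, 2.39, 3.14, 3.14, 3.14, 3.14, 3.14].

### API

Orientations are given as a rotation vector (axis times angle).
In Python, from bench import r gives the robot as it stands.
- The arm moves only by the tool step_arm, never from a script. Its arguments are lists of equal length, an entry for each row: "xyz": the shift along the tool's x, y, z scaled (see below), a list of three; "rotation": the turn, a rotation vector about the tool's x, y, z scaled (see below), a list of three. A call has 1 to 20 rows; each row is the pose to reach, as a shift and turn from the pose measured when the call began, along the tool's axes at that moment; what a row does not reach only later rows make up. The controller multiplies each number of a shift by 30 cm and each number of a turn by 90 degrees. A row lasts 1/8 s, in which the tool goes at most 62.5 mm and 10.7 degrees, less where a joint would pass 70% of its speed; a pose out of reach is approached as far as the arm can. A call with a number of a shift or a turn outside -1 to 1 is refused whole. A call with a gripper value outside its range is refused whole. "grip" is the closure, from 0 (fully open) to 1 (shut), set as the call begins (left out, the last holds). The fingers move at their own pace and stop on an object; "force" is the grip in N (left out, the last holds). Time passes only in rows, so rows that repeat a pose let the fingers close. It gives the time, the measured TCP pose, the force and the opening at its end, in the units of the state.
- r.get_obs(): the state, without advancing time (a new reading comes with each control period).
- r.grab_frame(name): name is "side" or "top"; returns a dict with "pixels" (384x512x3 uint8, red, green, blue), "fx", "fy", "cx", "cy" (pixels), "dist_coeffs" ([k1, k2, p1, p2, k3] as OpenCV has them; the pictures are not rectified), "position" and "attitude" of the camera in the world. Camera axes: x right, y down, z forward; pixel columns grow to the right and rows downward; lengths in m; the calibration is good to about 2 mm. A picture is of the moment at which its call begins. There is no depth.
- r.hand_in(): hands the job in, once; it reports no verdict.
The state is a dict: "clock": time; "joints": joint angles; "qvel": joint speeds; "tau": joint torques, N m; "tcp_pos": TCP position; "orientation": TCP orientation; "contact_force": force on the tool from outside, world axes, zero at the start; "moment": the same for the moment, N m; "grip_width": finger opening in m.
Only numpy, scipy, OpenCV 4.12 (cv2) and the standard library are available. Lean on these libraries where they do the work, as an engineer would, in place of code of your own. Each camera call takes 0.05 s, during which the arm holds its last target.

### The job

Two of the three wells of the aluminium heating block are blocked by a broken stub near the bottom. Take the temperature probe out of its rest and feel out the wells: push it gently down past the spring catch until it stops hard, and read the dark ring on its stem against the block's top face. Leave it pushed fully home in the clear well, the only one that takes it in until the ring is level with the face, and never ram the probe or disturb the things standing around.

Things in the scene. Friction and masses are not known exactly. Their poses are not given: they have to be found in the camera images.
- probe_grip (a point): Centre of the black square grip of the temperature probe, which stands upright in its rest: 24 x 24 mm and 44 mm high, its sides along this point's x and y; z points up. Below it a 14 mm round steel stem. The tip (chamfered to 9 mm over the last 3 mm) lies 105 mm below this point, the top of the grip 22 mm above it, the grip's underside 22 mm below.
- probe_ring (a point): Middle of the 2 mm wide dark ring round the probe's stem, on its axis: 60 mm above the tip and 45 mm below the centre of the grip. At the start it is about 28 mm above the rest's top.
- rest: Fixed holder: a 56 mm square grey block, 44 mm high, on a 76 mm square dark foot 10 mm thick; the probe stands 32 mm deep in a 17.5 mm hole in the middle of its top. The origin is the centre of the underside.
- block: Fixed aluminium heating block, 60 mm along its x, 150 mm along its y and 85 mm high, on a grey skirt 72 x 162 mm and 14 mm high. The origin is the centre of the underside; top face at z = 85 mm. Three round wells in a row along its y, 45 mm apart, open in the top face. It counts as rammed above 60 N on the block, as when the tip is driven on after it has stopped, or strikes the bottom fast; 20 mm/s with a stop at 16 N is gentle enough.
- well_a (a point): Centre of the mouth of the well at the block's -y end, in the plane of the top face. All three wells: a vertical blind hole 16 mm wide (1 mm clear all round the stem) with a 1.5 mm chamfer. Which wells are blocked changes from run to run and cannot be seen from outside.
- well_b (a point): Centre of the mouth of the middle well, in the plane of the top face. In every well a spring ball in the side wall, 30 mm below the face, snags the tip at about 32 mm depth (a push of some 3 to 10 N gets past it) and then drags lightly on the stem; it holds the probe up, so that it does not fall home by itself, and it is not the bottom.
- well_c (a point): Centre of the mouth of the well at the block's +y end, in the plane of the top face. The clear well, whichever it is, stops the tip hard at 60 mm (ring level with the face); the blocked ones stop it hard at 48 and 40 mm (ring 12 or 20 mm above the face).
- film_roll: white roll of sealing film standing on end, 52 mm across and 50 mm high. A fixed bystander; the origin is the centre of its underside.
- weighing_bottle: small clear glass weighing bottle with a knobbed lid, 37 mm across and 51 mm high. A fixed bystander; the origin is the centre of its underside.
- crucible: small stained porcelain crucible, 42 mm across and 36 mm high. A loose bystander; the origin is the centre of its underside.
- pipette_bulb: rubber pipette bulb standing on its broad end, 49 mm across and 67 mm high. A fixed bystander; the origin is the centre of its underside.
- brown_bottle: brown bottle, 49 mm across and 112 mm high. A loose bystander; the origin is the centre of its underside.
- probe: The whole loose temperature probe, about 120 g and 127 mm long; the origin is the centre of its tip, z up along the stem.

How it is judged:
On the way, in this order (a step that is already met when the one before it is completed fails the run):
1. the probe is lifted out of its rest (z of probe_ring in the frame of rest above 0.115 m), for 0.1 s.
2. its tip is in a well, at least 15 mm deep (z of probe_ring in the frame of block below 0.13 m and (horizontal distance between probe_ring and well_a below 0.006 m or horizontal distance between probe_ring and well_b below 0.006 m or horizontal distance between probe_ring and well_c below 0.006 m)), for 0.1 s.
At the end, for the whole second after the job is handed in: The probe stands at rest, upright within 0.1 rad, fully home in the clear well: its ring within 4 mm of that well's axis and level with the block's top face (at most 3 mm above it, 4 mm below) ((horizontal distance between probe_ring and well_a below 0.004 m or horizontal distance between probe_ring and well_b below 0.004 m or horizontal distance between probe_ring and well_c below 0.004 m) and z of probe_ring in the frame of block between 0.081 and 0.088 m and angle between probe_ring's own z axis and vertical below 0.1 rad and linear speed of probe below 0.02 m/s); the robot touches nothing.
It fails at once if the probe is rammed: more than 60 N on the heating block (contact force between block and anything else above 60 N).
It fails at once if a bystander is shifted by more than 25 mm (distance of any of crucible, brown_bottle from where it was at the start of the episode above 0.025 m).
It also fails if it takes over 58 s, if anything falls off the work surface, if the arm or the gripper's body presses on something with over 40 N, if the wrist force passes 120 N, or if a joint passes its speed limit or range.

## Working session

There is one attempt and no reset: what is moved stays moved. The work goes in short steps, Python scripts to look and compute and a tool call to move; the robot and the scene stay as the last step left them, time stands still between calls to the robot, and variables do not carry over. Pictures are saved under pics/ and viewed, and the job is handed in when it is done.

Besides the shell and the picture viewer there is one more tool, called after ">>>" in YAML: its name, and indented under it one key for each argument. step_arm: Moves the arm, as the interface text tells. Its arguments: {"type":"object","properties":{"xyz":{"type":"array"},"rotation":{"type":"array"},"grip":{"type":"number"},"force":{"type":"number"}},"required":["xyz","rotation"]}

```bash
mkdir -p pics
python3 - <<'E'
from bench import r
import cv2
o=r.get_obs(); print(o)
for n in("side","top"):
    f=r.grab_frame(n); cv2.imwrite(f"pics/{n}0.png",f["pixels"][:,:,::-1])
    print(n,{k:v for k,v in f.items() if k!="pixels"})
E
```

```text
{'clock': 0.0, 'joints': array([ 1.05991434,  0.47781093,  0.02232982,  1.5564991 , -0.01151163,
        1.10925264, -0.0830837 ]), 'qvel': array([-2.67572214e-04,  1.87151462e-04, -2.25499473e-04, -4.01728616e-04,
       -5.38888279e-04, -5.14879233e-05,  4.87013010e-04]), 'tau': array([-4.57312080e-04, -5.96453404e+01,  1.60743456e+00, -2.81194013e+01,
        1.23661361e-02,  9.30046634e-03,  2.16971239e-05]), 'tcp_pos': array([ 0.26448747, -0.62071412,  0.40369783]), 'orientation': array([-1.37232759,  0.90875868, -0.90612355]), 'contact_force': array([ 0.31354993, -0.44543601, -0.49564054]), 'moment': array([ 0.01121556,  0.0205361 , -0.01795404]), 'grip_width': 0.08539028436632663}
side {'fx': 363.17511667497155, 'fy': 363.17511667497155, 'cx': 255.9060025183351, 'cy': 193.53357671887582, 'dist_coeffs': array([-0.00717682,  0.        ,  0.        ,  0.        ,  0.        ]), 'position': array([ 0.51018125, -0.81839249,  0.61493938]), 'attitude': array([-2.21680502,  0.01890962, -0.03931079])}
top {'fx': 403.16168798985524, 'fy': 403.16168798985524, 'cx': 256.1516204040768, 'cy': 180.00784573127055, 'dist_coeffs': array([-0.1283273,  0.       ,  0.       ,  0.       ,  0.       ]), 'position': array([ 0.3476295 , -0.14843499,  1.16931095]), 'attitude': array([-2.15687574,  2.10023712, -0.17695966])}
```

View pics/side0.png

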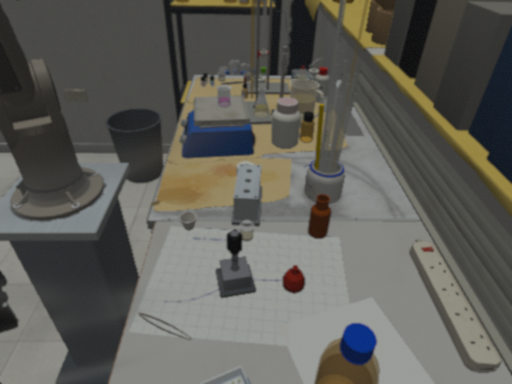

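View pics/top0.png

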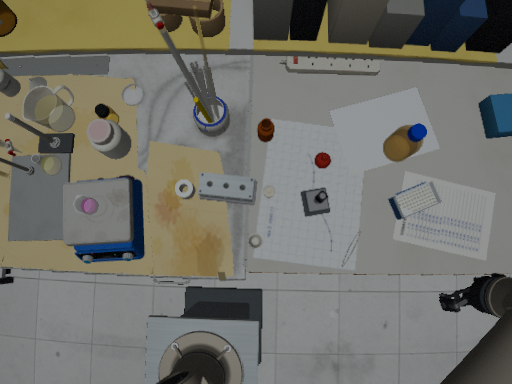

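Run:
```python
import numpy as np
from scipy.spatial.transform import Rotation as R
for v in ([-1.37232759,  0.90875868, -0.90612355],[-2.2168,.0189,-.0393],[-2.15687574,  2.10023712, -0.17695966]): print(R.from_rotvec(v).as_matrix().round(3))
```

```text
[[ 0.392 -0.001  0.92 ]
 [-0.92   0.002  0.392]
 [-0.002 -1.    -0.   ]]
[[ 0.999  0.     0.035]
 [-0.028 -0.602  0.798]
 [ 0.022 -0.798 -0.602]]
[[ 0.027 -0.985  0.171]
 [-1.    -0.026  0.008]
 [-0.004 -0.171 -0.985]]
```

```bash
cat > h.py <<'E'
import numpy as np,cv2
from scipy.spatial.transform import Rotation as R
def ray(f,uv):
    K=np.array([[f['fx'],0,f['cx']],[0,f['fy'],f['cy']],[0,0,1]])
    p=cv2.undistortPoints(np.array([[uv]],float),K,np.array(f['dist_coeffs'])).ravel()
    d=R.from_rotvec(f['attitude']).apply([p[0],p[1],1]); return np.array(f['position']),d
def onz(f,uv,z):
    o,d=ray(f,uv); return o+d*(z-o[2])/d[2]
def proj(f,P):
    K=np.array([[f['fx'],0,f['cx']],[0,f['fy'],f['cy']],[0,0,1]])
    Ri=R.from_rotvec(f['attitude']).inv(); 
    return cv2.projectPoints(np.array(P,float).reshape(-1,1,3),Ri.as_rotvec(),-Ri.apply(f['position']),K,np.array(f['dist_coeffs']))[0].reshape(-1,2)
def tri(f,u,g,v):
    a,d=ray(f,u);b,e=ray(g,v)
    s=np.linalg.lstsq(np.c_[d,-e],b-a,rcond=None)[0]
    p,q=a+s[0]*d,b+s[1]*e
    return (p+q)/2,np.linalg.norm(p-q)
def crop(f,x0,x1,y0,y1,k,name):
    im=cv2.resize(f['pixels'][y0:y1,x0:x1,::-1],None,fx=k,fy=k,interpolation=cv2.INTER_CUBIC); cv2.imwrite(name,im)
E
python3 - <<'E'
from bench import r
from h import *
import pickle
s=r.grab_frame("side");t=r.grab_frame("top")
pickle.dump((s,t),open("f0.pkl","wb"))
crop(s,170,345,150,310,4.5,"pics/s1.png"); crop(t,165,345,110,260,4.4,"pics/t1.png")
E
```

```text
(no output)
```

View pics/s1.png

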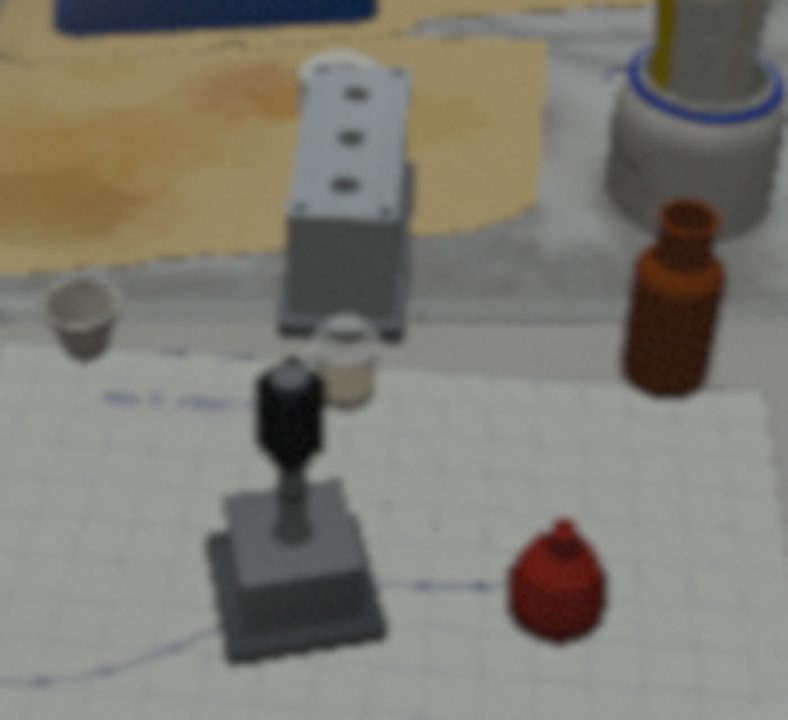

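View pics/t1.png

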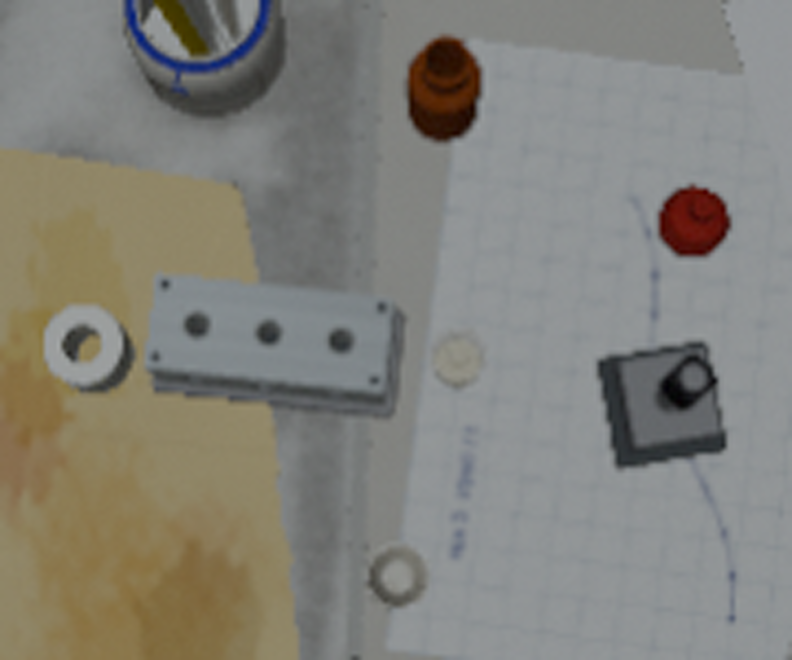

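Run:
```python
from h import *
import pickle
s,t=pickle.load(open("f0.pkl","rb"))
def spot(f,c,rad):
    g=cv2.cvtColor(f['pixels'],cv2.COLOR_RGB2GRAY).astype(float)
    x,y=int(round(c[0])),int(round(c[1]))
    w=g[y-rad:y+rad+1,x-rad:x+rad+1]; bg=np.percentile(w,75)
    d=np.clip(bg-12-w,0,None); yy,xx=np.mgrid[y-rad:y+rad+1,x-rad:x+rad+1]
    return np.array([(d*xx).sum()/d.sum(),(d*yy).sum()/d.sum()])
def tc(x,y): return np.array([165+(x+.5)/4.4-.5,110+(y+.5)/4.4-.5])
def sc(x,y): return np.array([170+(x+.5)/4.5-.5,150+(y+.5)/4.5-.5])
T=[(341,340),(269,332),(197,324)];S=[(345,185),(351,137),(356,94)]
for a,b in zip(T,S):
    u=spot(t,tc(*a),4);v=spot(s,sc(*b),4)
    print('well',u.round(1),v.round(1),onz(t,u,.085).round(4),onz(s,v,.085).round(4),tri(t,u,s,v))
# screws on block corners
for a,b in zip([(382,307),(374,380),(165,285),(155,356)],[(386,210),(301,208),(399,73),(322,69)]):
    u=spot(t,tc(*a),2);v=spot(s,sc(*b),2); print('screw',onz(t,u,.085).round(4),onz(s,v,.085).round(4))
for n,a in (('wb',(458,360)),): print(n,onz(t,tc(*a),.045))
print('griptop top',onz(t,tc(696,376),.149),'side',onz(s,sc(290,374),.149))
# rest foot corners z=.01, block corners z=.054
print('foot top',[onz(t,tc(*a),.01).round(4) for a in((600,358),(618,467),(726,449))])
print('foot side',[onz(s,sc(*a),.01).round(4) for a in((208,536),(228,655),(384,630))])
print('rtop top',[onz(t,tc(*a),.054).round(4) for a in((617,360),(634,449),(722,432),(706,343))])
print('rtop side',[onz(s,sc(*a),.054).round(4) for a in((225,496),(243,584),(367,564),(341,481))])
```

```text
well [241.9 187.1] [246.2 190.6] [ 0.5154 -0.101   0.085 ] [ 0.5177 -0.1041  0.085 ] (array([ 0.51679009, -0.10076411,  0.0822542 ]), np.float64(0.0020047522536867112))
well [225.6 185.3] [247.5 180.2] [ 0.519  -0.0562  0.085 ] [ 0.5214 -0.0596  0.085 ] (array([ 0.52046551, -0.05586026,  0.08215023]), np.float64(0.0019804257237851495))
well [209.2 183.5] [248.7 170.5] [ 0.5228 -0.0113  0.085 ] [ 0.525  -0.0146  0.085 ] (array([ 0.52417566, -0.01086057,  0.08232894]), np.float64(0.0017916658074016393))
screw [ 0.5372 -0.126   0.085 ] [ 0.5395 -0.1309  0.085 ]
screw [ 0.4907 -0.1241  0.085 ] [ 0.4934 -0.1317  0.085 ]
screw [0.5482 0.0097 0.085 ] [0.5503 0.009  0.085 ]
screw [0.5017 0.0135 0.085 ] [0.5052 0.0115 0.085 ]
wb [ 0.51110659 -0.17508295  0.045     ]
griptop top [ 0.49013709 -0.31134202  0.149     ] side [ 0.49336986 -0.32188278  0.149     ]
foot top [array([ 0.52  , -0.2698,  0.01  ]), array([ 0.4481, -0.2823,  0.01  ]), array([ 0.4616, -0.3534,  0.01  ])]
foot side [array([ 0.4512, -0.2869,  0.01  ]), array([ 0.4643, -0.3564,  0.01  ]), array([ 0.5345, -0.3434,  0.01  ])]
rtop top [array([ 0.5124, -0.276 ,  0.054 ]), array([ 0.4559, -0.2872,  0.054 ]), array([ 0.468 , -0.3431,  0.054 ]), array([ 0.5248, -0.3329,  0.054 ])]
rtop side [array([ 0.4618, -0.3017,  0.054 ]), array([ 0.4723, -0.3528,  0.054 ]), array([ 0.5262, -0.3422,  0.054 ]), array([ 0.515 , -0.2928,  0.054 ])]
```

Run:
```python
from h import *
import pickle
s,t=pickle.load(open("f0.pkl","rb"))
def tc(x,y): return np.array([165+(x+.5)/4.4-.5,110+(y+.5)/4.4-.5])
def sc(x,y): return np.array([170+(x+.5)/4.5-.5,150+(y+.5)/4.5-.5])
for n,a,b in [('g',(696,376),(290,374)),('r1',(617,360),(341,481)),('r2',(634,449),(225,496)),('r3',(722,432),(243,584)),('r4',(706,343),(367,564)),('f2',(618,467),(208,536)),('f3',(726,449),(228,655))]:
    print(n,tri(t,tc(*a),s,sc(*b)))
for z in(.044,):
  print('rtop top',np.mean([onz(t,tc(*a),z) for a in((617,360),(634,449),(722,432),(706,343))],0))
  print('rtop side',np.mean([onz(s,sc(*a),z) for a in((225,496),(243,584),(367,564),(341,481))],0))
print(onz(t,tc(696,376),.139),onz(s,sc(290,374),.139))
crop(t,295,345,175,225,14,"pics/t2.png");crop(s,215,265,225,300,8,"pics/s2.png")
```

```text
g (array([ 0.49222141, -0.31265432,  0.14013061]), np.float64(0.001692118805980143))
r1 (array([ 0.51495462, -0.27782303,  0.03795576]), np.float64(0.00034722710994816773))
r2 (array([ 0.45897558, -0.28875043,  0.03950829]), np.float64(0.0033261082498100177))
r3 (array([ 0.47035634, -0.34467798,  0.04388153]), np.float64(0.0024939779475234647))
r4 (array([ 0.52635218, -0.33444008,  0.04485509]), np.float64(0.00017284615448861541))
f2 (array([ 0.44965021, -0.2826615 ,  0.00491512]), np.float64(0.0022113859749553827))
f3 (array([ 0.46300713, -0.35389653,  0.00636579]), np.float64(0.002094630223136093))
rtop top [ 0.49157282 -0.31126488  0.044     ]
rtop side [ 0.49352596 -0.31352688  0.044     ]
[ 0.4915338  -0.31293866  0.139     ] [ 0.49300906 -0.31122668  0.139     ]
```

View pics/t2.png

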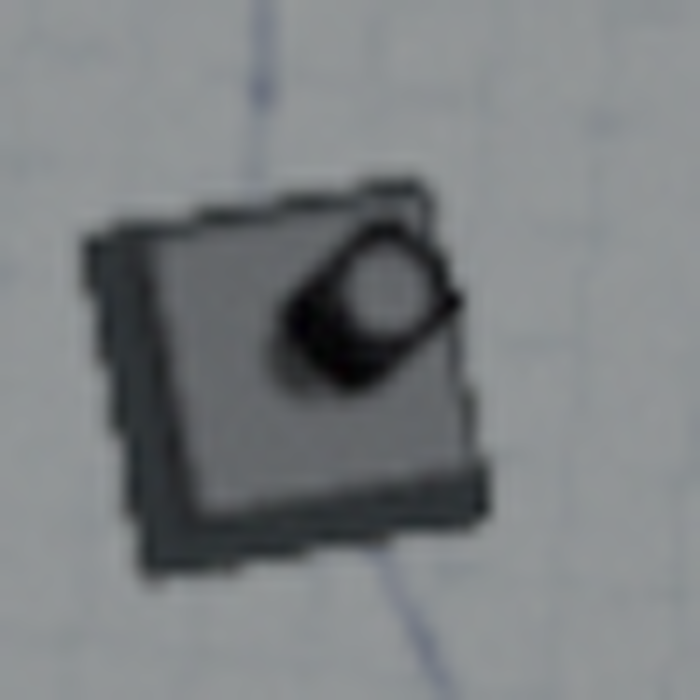

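View pics/s2.png

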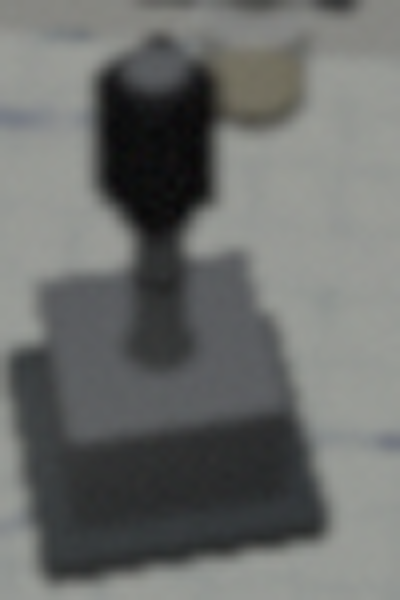

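Run:
```python
from h import *
import pickle
s,t=pickle.load(open("f0.pkl","rb"))
gs=cv2.cvtColor(s['pixels'],cv2.COLOR_RGB2GRAY);gt=cv2.cvtColor(t['pixels'],cv2.COLOR_RGB2GRAY)
print(gs[228:262,222:248]); print(gt[186:206,310:332])
P=np.array([.492,-.3125,.139]);
print(proj(t,[P,P-[0,0,.044]]),proj(s,[P,P-[0,0,.044]]))
for a in range(0,90,15):
  c=[P+.012*np.array([x*np.cos(np.radians(a))-y*np.sin(np.radians(a)),x*np.sin(np.radians(a))+y*np.cos(np.radians(a)),z]) for z in(0,-.044/.012) for x,y in((1,1),(-1,1),(-1,-1),(1,-1))]
  pt=proj(t,c);ps=proj(s,c)
  h=lambda p:(cv2.contourArea(cv2.convexHull(p.astype(np.float32))), p.min(0).round(1),p.max(0).round(1))
  print(a,h(pt),h(ps))
```

```text
[[128 128 126 126 130 133 134 134 135 135 132 127 123 122 127 134 132 132
  129 128 130 131 131 131 131 131]
 [129 127 123 122 129 135 138 138 137 136 125 110  94  94 108 122 125 123
  119 121 125 128 132 132 134 133]
 [144 142 141 141 143 145 144 143 138 130 112  90  75  72  86 105 116 119
  110 108 114 122 128 130 131 131]
 [153 153 152 154 153 149 142 131 117 106  96  87  83  81  85  92 106 111
  104 103 107 114 117 119 118 119]
 [154 154 155 154 151 139 118  99  88  86  89  89  91  89  90  89  86  85
   88  95 104 110 112 112 114 112]
 [154 154 155 152 140 114  83  64  69  84  90  92  91  92  90  83  68  56
   60  82  98 109 111 111 111 110]
 [153 154 153 147 122  84  50  40  62  78  87  90  91  91  86  74  56  37
   39  62  88 104 111 111 109 110]
 [151 151 151 143 113  66  30  30  45  62  73  80  81  78  71  57  42  26
   24  46  78 100 109 110 110 111]
 [149 151 150 142 110  63  27  20  30  42  49  59  59  57  47  37  26  23
   20  43  75  99 110 110 110 110]
 [150 151 152 141 112  63  25  19  19  26  30  34  36  32  29  25  19  15
   19  40  71  95 107 109 110 110]
 [147 147 
[... 4696 characters left out ...]
, array([240., 254.]))
15 (123.21720247645862, array([314.6, 189.3]), array([328.3, 202.4])) (352.56393159751315, array([225.9, 227.9]), array([241.3, 255. ]))
30 (118.16262590838596, array([314. , 188.7]), array([328.9, 203.1])) (383.7160556742456, array([224.9, 227.3]), array([242.2, 255.7]))
45 (114.58352456777357, array([313.8, 188.4]), array([329.1, 203.4])) (396.1652613565093, array([224.6, 227.1]), array([242.5, 255.9]))
60 (120.96736780903302, array([314. , 188.6]), array([328.9, 203.2])) (389.0700962174451, array([224.8, 227.4]), array([242.2, 255.7]))
75 (124.668714618776, array([314.6, 189.2]), array([328.3, 202.6])) (362.905978663126, array([225.6, 228. ]), array([241.3, 255. ]))
```

```bash
cat >> h.py <<'E'
def goto(o,P,yawx):
    "P: wanted grasp point (z of the grasp point), yawx: jaw-axis world yaw deg"
    Rc=R.from_rotvec(o['orientation']); c,s=np.cos(np.radians(yawx)),np.sin(np.radians(yawx))
    X=np.array([c,s,0]);Y=np.array([0,0,-1.]);Z=np.cross(X,Y)
    Rt=R.from_matrix(np.c_[X,Y,Z]); tcp=np.array(P)+[0,0,.155]
    sh=Rc.inv().apply(tcp-o['tcp_pos']); rv=(Rc.inv()*Rt).as_rotvec()
    print('shift scaled',(sh/.3).round(4),'rot scaled',(rv/(np.pi/2)).round(4),'|mm|',np.linalg.norm(sh)*1e3,'deg',np.degrees(np.linalg.norm(rv)))
def st(o):
    Rc=R.from_rotvec(o['orientation']); g=o['tcp_pos']+Rc.apply([0,.155,0]); x=Rc.apply([1,0,0])
    print('t',round(o['clock'],2),'grasp',g.round(4),'yaw',np.degrees(np.arctan2(x[1],x[0])).round(2),'tilt',Rc.apply([0,1,0]).round(4),'F',np.round(o['contact_force'],2),'w',round(o['grip_width'],4),'q',o['joints'].round(2))
E
python3 - <<'E'
from h import *
from bench import r
import pickle
s,t=pickle.load(open("f0.pkl","rb"))
print('beaker rim',onz(t,(211,105),.1),'brown',onz(t,(266,130),.1),'bluecap',onz(t,(417,131),.2), 'bulb',onz(t,(322,160),.05))
o=r.get_obs(); st(o)
goto(o,[.4922,-.3127,.20],-53)
E
```

```text
beaker rim [ 0.74312911 -0.00715004  0.1       ] brown [ 0.67387718 -0.16269536  0.1       ] bluecap [ 0.65348487 -0.5467682   0.2       ] bulb [ 0.6047796  -0.32503885  0.05      ]
t 0.2 grasp [ 0.2645 -0.6207  0.2491] yaw -66.92 tilt [-5.e-04  9.e-04 -1.e+00] F [-0.5  -0.01 -0.2 ] w 0.0854 q [ 1.06  0.48  0.02  1.56 -0.01  1.11 -0.08]
shift scaled [-0.6474  0.1643  1.1008] rot scaled [-0.     -0.1547 -0.0007] |mm| 386.26535484593614 deg 13.924130657990503
```

>>> step_arm:
  xyz:
    - [-0.1,0.0,0.17]
    - [-0.2,0.0,0.34]
    - [-0.3,0.0,0.51]
    - [-0.4,0.05,0.68]
    - [-0.5,0.05,0.85]
    - [-0.58,0.05,0.98]
    - [-0.58,0.05,0.98]
  rotation:
    - [0,-0.03,0]
    - [0,-0.06,0]
    - [0,-0.09,0]
    - [0,-0.12,0]
    - [0,-0.15,0]
    - [0,-0.155,0]
    - [0,-0.155,0]
  grip: 0
  force: 40

```text
clock: 1.08
tcp_pos: [0.4696, -0.3413, 0.3893]
orientation: [-1.447, 0.716, -0.714]
contact_force: [0.1, -1.2, -0.6]
grip_width: 0.0853
```

Run:
```python
from h import *
from bench import r
o=r.get_obs(); st(o)
goto(o,[.4922,-.3127,.18],-53)
```

```text
t 1.07 grasp [ 0.4697 -0.3409  0.2343] yaw -52.52 tilt [ 7.0e-04  2.9e-03 -1.0e+00] F [ 0.06 -1.24 -0.58] w 0.0853 q [ 0.64  0.34 -0.15  1.8   0.06  1.01 -0.45]
shift scaled [-0.0294  0.1812  0.1175] rot scaled [-0.0014  0.0053 -0.0012] |mm| 65.38754898864727 deg 0.5092589411126485
```

>>> step_arm:
  xyz:
    - [-0.029,0.0,0.118]
    - [-0.029,0.1,0.118]
    - [-0.029,0.181,0.118]
    - [-0.029,0.181,0.118]
    - [-0.029,0.181,0.118]
  rotation:
    - [-0.0014,0.005,-0.001]
    - [-0.0014,0.005,-0.001]
    - [-0.0014,0.005,-0.001]
    - [-0.0014,0.005,-0.001]
    - [-0.0014,0.005,-0.001]

```text
clock: 1.7
tcp_pos: [0.4923, -0.3136, 0.3359]
orientation: [-1.448, 0.722, -0.723]
contact_force: [0.4, -0.3, 0.4]
grip_width: 0.0856
```

Run:
```python
from h import *
from bench import r
o=r.get_obs(); st(o)
goto(o,[.4922,-.3127,.120],-53)
s=r.grab_frame('side');t=r.grab_frame('top')
crop(s,190,280,190,280,8,"pics/s3.png");crop(t,270,370,130,230,7,"pics/t3.png")
```

```text
t 1.7 grasp [ 0.4924 -0.3136  0.1809] yaw -53.04 tilt [ 6.e-04 -5.e-04 -1.e+00] F [ 0.39 -0.32  0.43] w 0.0856 q [ 0.58  0.41 -0.16  1.84  0.08  0.9  -0.54]
shift scaled [-0.0027  0.2031  0.0013] rot scaled [-0.0001 -0.0004  0.0005] |mm| 60.92495613882634 deg 0.057897950256168444
```

View pics/s3.png

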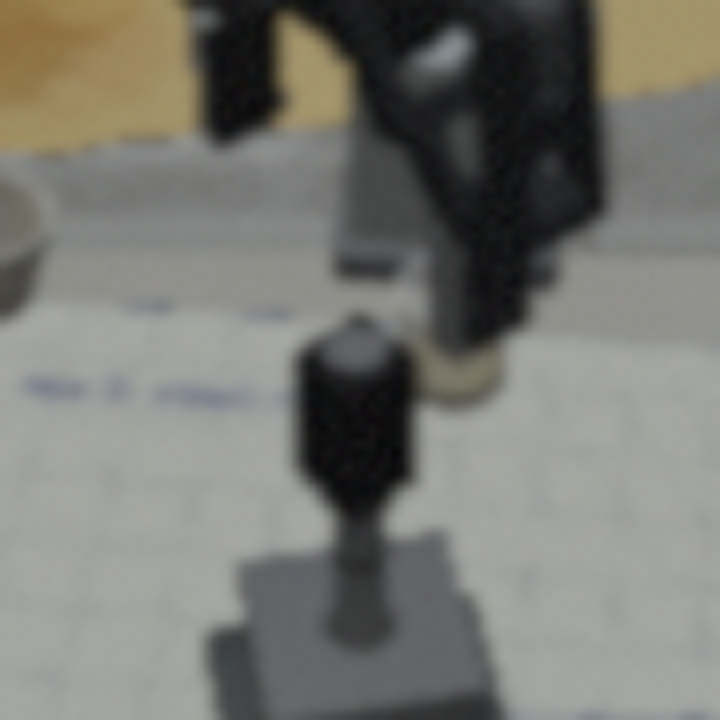

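View pics/t3.png

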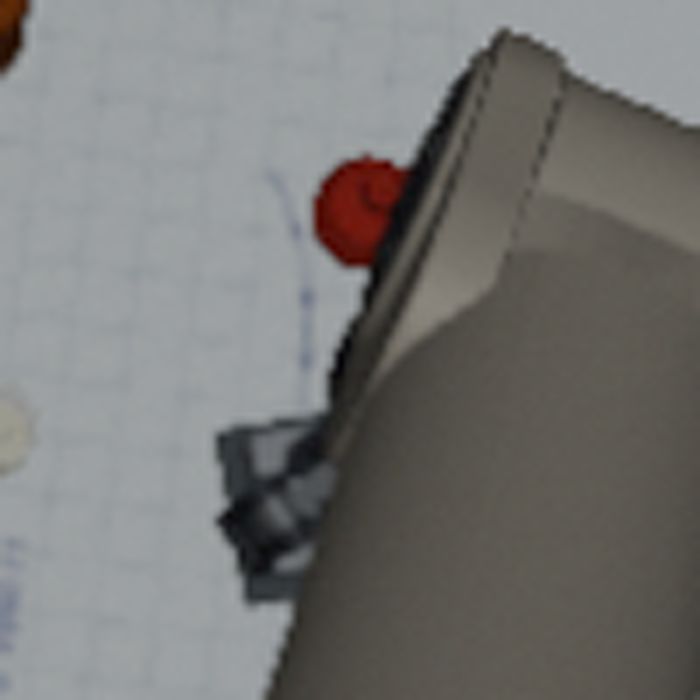

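>>> step_arm:
  xyz:
    - [-0.002,0.06,0.001]
    - [-0.002,0.12,0.001]
    - [-0.002,0.17,0.001]
    - [-0.002,0.2,0.001]
    - [-0.002,0.2,0.001]
  rotation:
    - [0,0,0]
    - [0,0,0]
    - [0,0,0]
    - [0,0,0]
    - [0,0,0]

```text
clock: 2.42
tcp_pos: [0.4924, -0.3125, 0.2753]
orientation: [-1.447, 0.722, -0.722]
contact_force: [-0.3, 1.0, 0.3]
grip_width: 0.0858
```

>>> step_arm:
  xyz:
    - [0,0,0]
    - [0,0,0]
    - [0,0,0]
    - [0,0,0]
    - [0,0,0]
    - [0,0,0]
    - [0,0,0]
    - [0,0,0]
  rotation:
    - [0,0,0]
    - [0,0,0]
    - [0,0,0]
    - [0,0,0]
    - [0,0,0]
    - [0,0,0]
    - [0,0,0]
    - [0,0,0]
  grip: 1
  force: 40

```text
clock: 3.42
tcp_pos: [0.4926, -0.3126, 0.2757]
orientation: [-1.448, 0.721, -0.723]
contact_force: [-0.3, 0.6, 5.5]
grip_width: 0.0235
```

Run:
```python
from h import *
from bench import r
o=r.get_obs(); st(o)
s=r.grab_frame('side')
crop(s,190,280,190,280,8,"pics/s4.png")
```

```text
t 3.42 grasp [ 0.4928 -0.3127  0.1207] yaw -53.0 tilt [ 9.e-04 -4.e-04 -1.e+00] F [-0.3   0.61  5.47] w 0.0235 q [ 0.57  0.48 -0.15  1.88  0.1   0.78 -0.55]
```

View pics/s4.png

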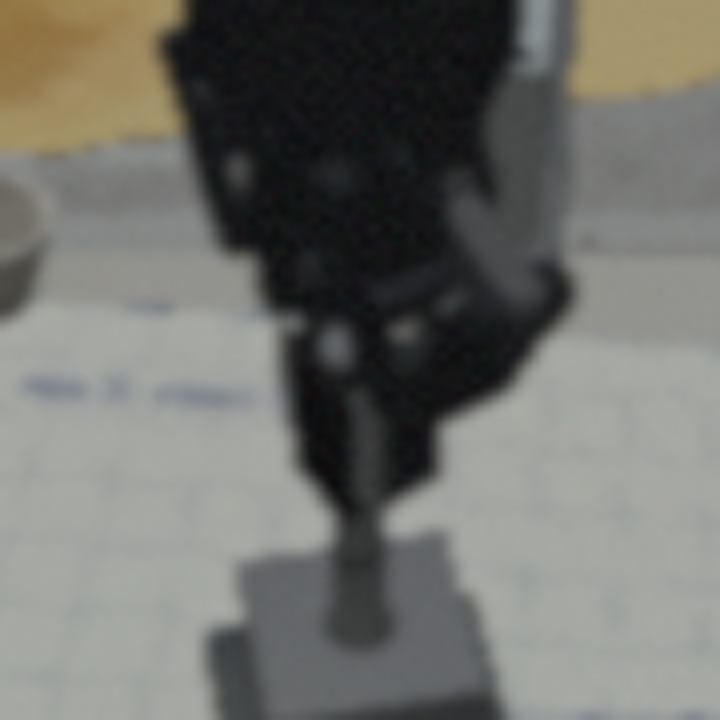

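>>> step_arm:
  xyz:
    - [0,-0.03,0]
    - [0,-0.08,0]
    - [0,-0.14,0]
    - [0,-0.2,0]
    - [0,-0.26,0]
    - [0,-0.32,0]
    - [0,-0.35,0]
    - [0,-0.35,0]
    - [0,-0.35,0]
  rotation:
    - [0,0,0]
    - [0,0,0]
    - [0,0,0]
    - [0,0,0]
    - [0,0,0]
    - [0,0,0]
    - [0,0,0]
    - [0,0,0]
    - [0,0,0]

```text
clock: 4.6
tcp_pos: [0.4923, -0.3125, 0.38]
orientation: [-1.447, 0.722, -0.722]
contact_force: [1.0, -0.6, -1.9]
grip_width: 0.0235
```

Run:
```python
from h import *
from bench import r
o=r.get_obs(); st(o)
goto(o,[.5168,-.1008,.225],-53)
s=r.grab_frame('side')
crop(s,190,290,150,250,8,"pics/s5.png")
```

```text
t 4.6 grasp [ 0.4923 -0.3125  0.225 ] yaw -53.0 tilt [-2.e-04  2.e-04 -1.e+00] F [ 1.02 -0.55 -1.9 ] w 0.0235 q [ 0.59  0.36 -0.16  1.8   0.07  0.99 -0.53]
shift scaled [-5.144e-01  2.000e-04  4.898e-01] rot scaled [ 0.     -0.0001 -0.0002] |mm| 213.10317739060136 deg 0.020470212711811354
```

View pics/s5.png

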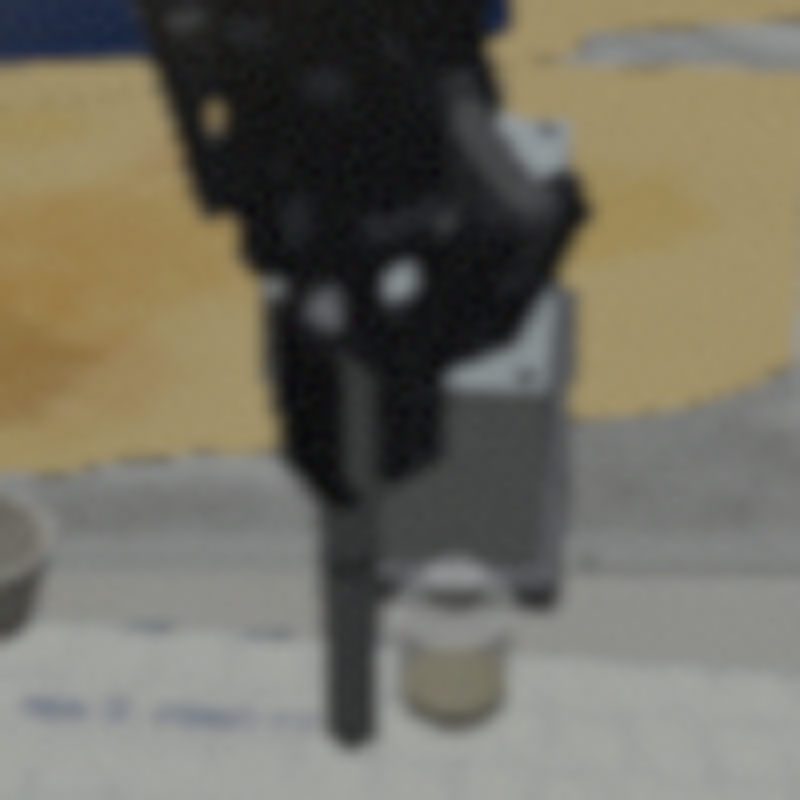

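>>> step_arm:
  xyz:
    - [-0.04,0,0.04]
    - [-0.11,0,0.105]
    - [-0.18,0,0.17]
    - [-0.25,0,0.235]
    - [-0.32,0,0.3]
    - [-0.39,0,0.365]
    - [-0.46,0,0.43]
    - [-0.5,0,0.475]
    - [-0.514,0,0.49]
    - [-0.514,0,0.49]
    - [-0.514,0,0.49]
  rotation:
    - [0,0,0]
    - [0,0,0]
    - [0,0,0]
    - [0,0,0]
    - [0,0,0]
    - [0,0,0]
    - [0,0,0]
    - [0,0,0]
    - [0,0,0]
    - [0,0,0]
    - [0,0,0]

```text
clock: 6.02
tcp_pos: [0.5168, -0.102, 0.3798]
orientation: [-1.448, 0.724, -0.723]
contact_force: [-0.6, 0.5, -2.2]
grip_width: 0.0238
```

Run:
```python
from h import *
from bench import r
import pickle
o=r.get_obs(); st(o)
s=r.grab_frame('side');t=r.grab_frame('top'); pickle.dump((s,t),open('f1.pkl','wb'))
crop(s,205,295,130,220,8,"pics/s6.png");crop(t,180,300,130,220,6.5,"pics/t6.png")
```

```text
t 6.03 grasp [ 0.5166 -0.102   0.2248] yaw -53.11 tilt [-8.e-04 -1.e-04 -1.e+00] F [-0.57  0.54 -2.21] w 0.0238 q [ 0.3   0.28 -0.26  1.92  0.09  0.96 -0.93]
```

View pics/s6.png

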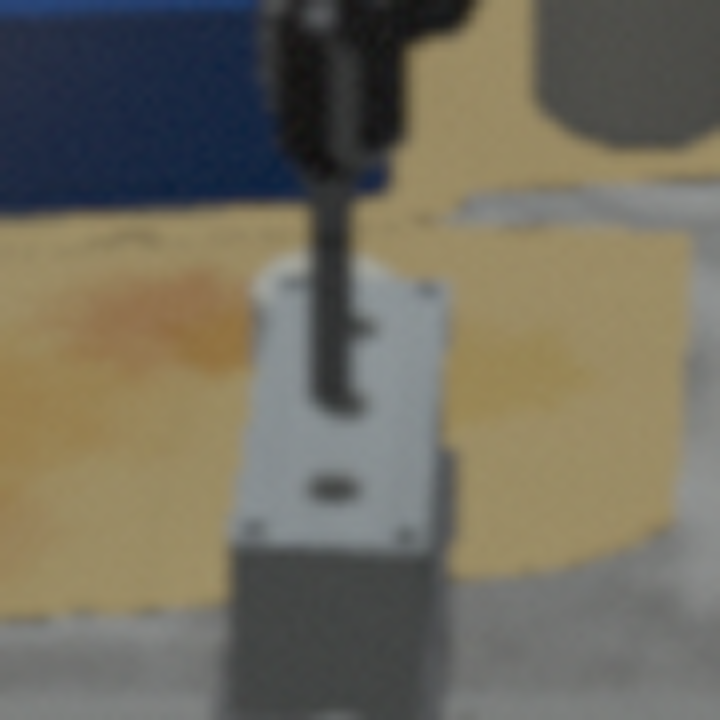

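View pics/t6.png

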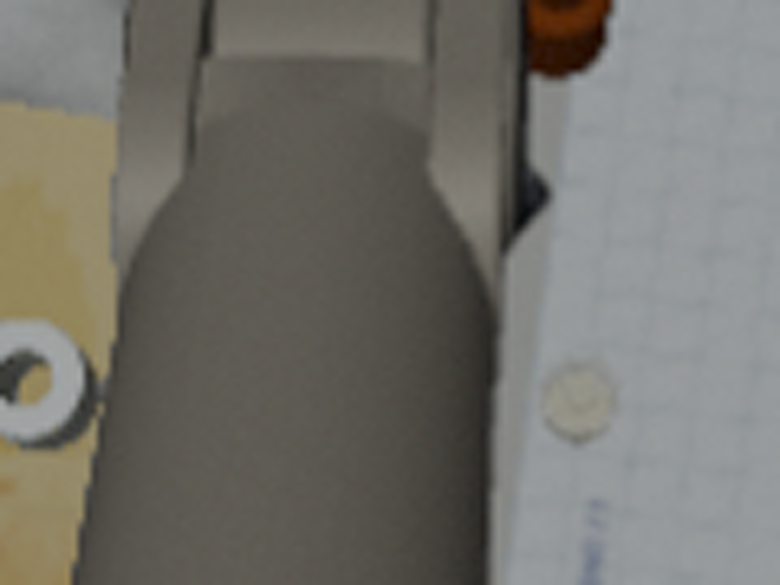

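```bash
cat >> h.py <<'E'
def stem(f,rows,x0,x1,thr=95):
    g=cv2.cvtColor(f['pixels'],cv2.COLOR_RGB2GRAY).astype(float); out=[]
    for y in rows:
        w=g[y,x0:x1]; d=np.clip(thr-w,0,None); xs=np.arange(x0,x1); out.append((y,(d*xs).sum()/d.sum()))
    return np.array(out)
def onplane_y(f,uv,Y):
    o,d=ray(f,uv); return o+d*(Y-o[1])/d[1]
E
python3 - <<'E'
from h import *
import pickle
s,t=pickle.load(open('f1.pkl','rb'))
g=cv2.cvtColor(s['pixels'],cv2.COLOR_RGB2GRAY)
print(g[154:184,240:254])
for y,x in stem(s,range(155,180,3),241,252): print(y,x.round(2),onplane_y(s,(x,y),-.1008).round(4))
print(proj(s,[[.5168,-.1008,.085]]), onz(s,(246.2,190.6),.085))
E
```

```text
[[ 50  49  51  50  51  50  52  52  53  66  78  85  97 115]
 [ 89  87  84  71  56  52  53  51  67  92 113 123 128 133]
 [125 124 117  95  68  53  51  53  75 108 132 137 138 139]
 [138 139 130 105  70  53  50  53  76 111 132 137 139 137]
 [136 137 132 105  70  51  48  51  76 109 128 135 136 134]
 [133 135 128 104  67  45  43  47  73 111 129 137 138 136]
 [135 137 132 106  68  44  41  46  74 111 132 139 139 139]
 [145 147 142 114  75  50  45  51  79 117 139 143 140 139]
 [156 159 151 122  80  53  49  54  85 125 150 152 146 143]
 [159 157 148 119  78  54  49  53  86 130 155 161 155 149]
 [144 137 127 103  71  53  51  55  83 126 150 158 156 151]
 [131 119 113  95  67  52  51  55  79 119 144 150 150 149]
 [137 131 124 102  71  50  48  54  80 117 140 148 146 147]
 [143 141 135 109  73  53  51  53  77 117 139 145 147 146]
 [145 143 135 108  73  53  52  53  77 110 132 143 146 147]
 [143 142 135 109  73  55  50  51  66  95 116 129 140 144]
 [144 143 135 109  73  54  51  52  58  74  91 112 131 143]
 [143 143 136 108  74  55  49  53  62  75  91 108 130 143]
 [144 143 135 108  73  53  51  54  72 
[... 389 characters left out ...]
114  83  60  52  56  68  92 116 134 143 144]
 [141 142 140 125 103  80  64  61  66  81 106 129 141 145]
 [141 144 144 138 126 107  92  84  84  92 113 131 141 144]
 [141 142 143 142 139 132 122 115 113 117 129 140 144 143]
 [141 141 144 144 143 141 137 136 136 138 141 144 145 143]]
155.0 245.31 [ 0.5152 -0.1008  0.1842]
158.0 245.93 [ 0.5166 -0.1008  0.1762]
161.0 245.95 [ 0.5167 -0.1008  0.1681]
164.0 245.84 [ 0.5165 -0.1008  0.1599]
167.0 245.95 [ 0.5168 -0.1008  0.1516]
170.0 246.52 [ 0.5182 -0.1008  0.1432]
173.0 245.85 [ 0.5166 -0.1008  0.1347]
176.0 245.82 [ 0.5166 -0.1008  0.126 ]
179.0 246.27 [ 0.5177 -0.1008  0.1173]
[[245.80948108 189.83126788]] [ 0.51773799 -0.10396681  0.085     ]
```

Run:
```python
from h import *
from bench import r
o=r.get_obs(); st(o); goto(o,[.5177,-.1012,.198],-53)
```

```text
t 6.12 grasp [ 0.5166 -0.1019  0.2248] yaw -53.1 tilt [-7.e-04  1.e-04 -1.e+00] F [-0.21  0.05 -1.45] w 0.0234 q [ 0.3   0.28 -0.26  1.92  0.09  0.96 -0.93]
shift scaled [0.0001 0.0895 0.004 ] rot scaled [ 0.0003 -0.0011 -0.0003] |mm| 26.87403902648425 deg 0.10539941220985212
```

>>> step_arm:
  xyz:
    - [0,0.02,0.004]
    - [0,0.05,0.004]
    - [0,0.075,0.004]
    - [0,0.089,0.004]
    - [0,0.089,0.004]
    - [0,0.089,0.004]
  rotation:
    - [0,-0.001,0]
    - [0,-0.001,0]
    - [0,-0.001,0]
    - [0,-0.001,0]
    - [0,-0.001,0]
    - [0,-0.001,0]

```text
clock: 6.88
tcp_pos: [0.5178, -0.1011, 0.3533]
orientation: [-1.448, 0.722, -0.722]
contact_force: [0.0, 0.9, -2.1]
grip_width: 0.0231
```

Run:
```python
from h import *
from bench import r
o=r.get_obs(); st(o); goto(o,[.5177,-.1012,.170],-53)
s=r.grab_frame('side')
crop(s,215,275,145,205,12,"pics/s7.png")
```

```text
t 6.88 grasp [ 0.5178 -0.1011  0.1983] yaw -53.01 tilt [-3.e-04  0.e+00 -1.e+00] F [ 0.01  0.88 -2.09] w 0.0231 q [ 0.29  0.31 -0.26  1.94  0.1   0.9  -0.94]
shift scaled [-0.0001  0.0945 -0.0004] rot scaled [ 0.0001 -0.0001 -0.0001] |mm| 28.347800177811028 deg 0.01844349748438321
```

View pics/s7.png

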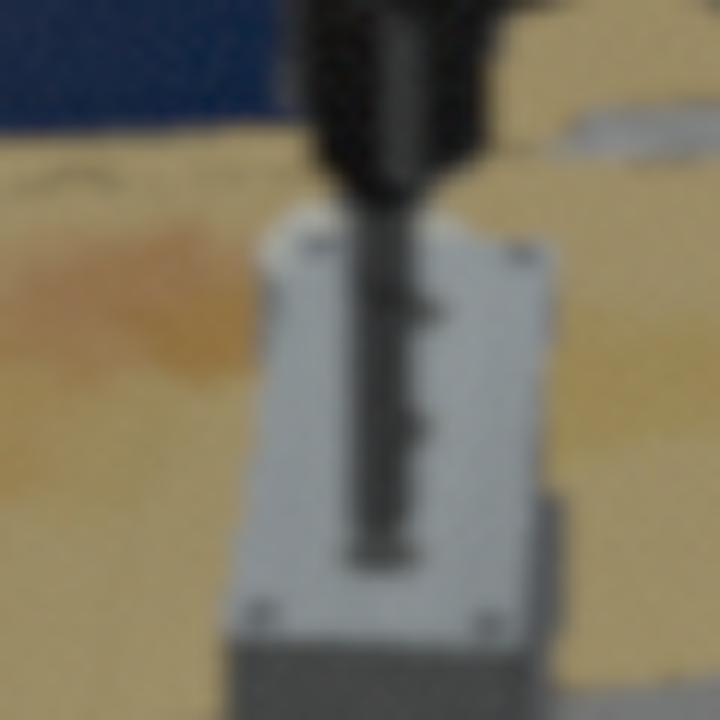

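>>> step_arm:
  xyz:
    - [0,0.008,0]
    - [0,0.016,0]
    - [0,0.024,0]
    - [0,0.032,0]
    - [0,0.04,0]
  rotation:
    - [0,0,0]
    - [0,0,0]
    - [0,0,0]
    - [0,0,0]
    - [0,0,0]

```text
clock: 7.55
tcp_pos: [0.5179, -0.1014, 0.3414]
orientation: [-1.448, 0.722, -0.722]
contact_force: [-0.5, -0.9, -0.8]
grip_width: 0.0234
```

Run:
```python
from h import *
from bench import r
o=r.get_obs(); st(o)
s=r.grab_frame('side')
crop(s,215,275,145,205,12,"pics/s8.png")
```

```text
t 7.55 grasp [ 0.5179 -0.1015  0.1864] yaw -53.02 tilt [ 1.e-04 -4.e-04 -1.e+00] F [-0.5  -0.86 -0.81] w 0.0234 q [ 0.29  0.32 -0.26  1.96  0.11  0.87 -0.95]
```

View pics/s8.png

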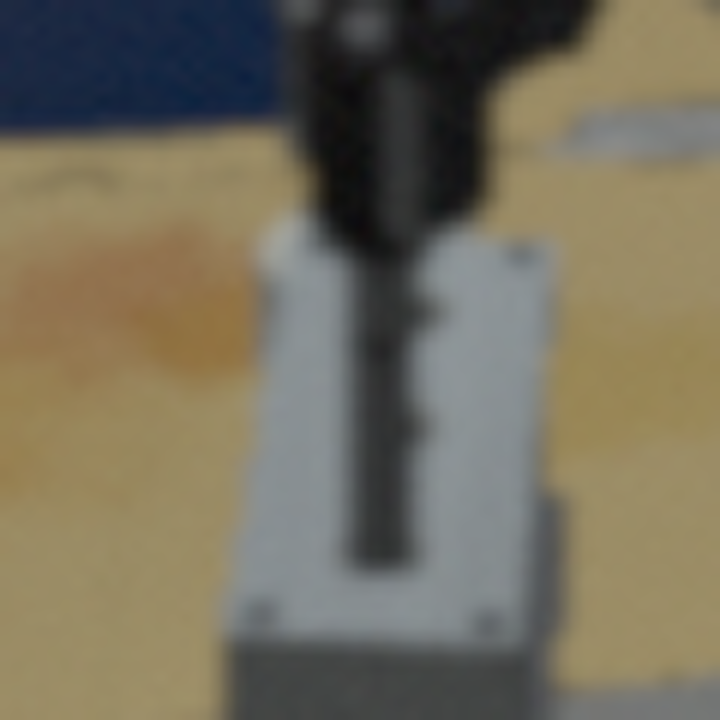

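>>> step_arm:
  xyz:
    - [0,0.009,0]
    - [0,0.018,0]
    - [0,0.027,0]
    - [0,0.036,0]
    - [0,0.045,0]
    - [0,0.054,0]
    - [0,0.063,0]
    - [0,0.07,0]
  rotation:
    - [0,0,0]
    - [0,0,0]
    - [0,0,0]
    - [0,0,0]
    - [0,0,0]
    - [0,0,0]
    - [0,0,0]
    - [0,0,0]

```text
clock: 8.6
tcp_pos: [0.5179, -0.1015, 0.32]
orientation: [-1.448, 0.722, -0.722]
contact_force: [-0.0, -2.3, 2.1]
grip_width: 0.0236
```

>>> step_arm:
  xyz:
    - [0,0.006,0]
    - [0,0.012,0]
  rotation:
    - [0,0,0]
    - [0,0,0]

```text
clock: 8.85
tcp_pos: [0.5185, -0.1017, 0.3171]
orientation: [-1.447, 0.72, -0.724]
contact_force: [0.6, -1.9, 5.0]
grip_width: 0.0238
```

>>> step_arm:
  xyz:
    - [0,0.006,0]
    - [0,0.012,0]
  rotation:
    - [0,0,0]
    - [0,0,0]

```text
clock: 9.1
tcp_pos: [0.5187, -0.1021, 0.3144]
orientation: [-1.448, 0.72, -0.725]
contact_force: [-2.4, -1.9, 13.0]
grip_width: 0.0236
```

>>> step_arm:
  xyz:
    - [0,0.005,0]
  rotation:
    - [0,0,0]

```text
clock: 9.22
tcp_pos: [0.5188, -0.1021, 0.3137]
orientation: [-1.448, 0.719, -0.726]
contact_force: [-3.0, -0.9, 9.8]
grip_width: 0.0238
```

>>> step_arm:
  xyz:
    - [0,0.005,0]
  rotation:
    - [0,0,0]

```text
clock: 9.35
tcp_pos: [0.5186, -0.1021, 0.313]
orientation: [-1.448, 0.72, -0.726]
contact_force: [-2.6, -1.6, 7.1]
grip_width: 0.0237
```

>>> step_arm:
  xyz:
    - [0,0.007,0]
    - [0,0.014,0]
  rotation:
    - [0,0,0]
    - [0,0,0]

```text
clock: 9.6
tcp_pos: [0.5187, -0.102, 0.3095]
orientation: [-1.448, 0.72, -0.726]
contact_force: [-2.3, -2.1, 11.1]
grip_width: 0.0234
```

>>> step_arm:
  xyz:
    - [0,0.006,0]
  rotation:
    - [0,0,0]

```text
clock: 9.72
tcp_pos: [0.5187, -0.1019, 0.3085]
orientation: [-1.448, 0.72, -0.726]
contact_force: [-3.6, -1.0, 13.2]
grip_width: 0.0233
```

>>> step_arm:
  xyz:
    - [0,0.006,0]
  rotation:
    - [0,0,0]

```text
clock: 9.85
tcp_pos: [0.5187, -0.1019, 0.3074]
orientation: [-1.448, 0.72, -0.726]
contact_force: [-3.1, -1.5, 10.9]
grip_width: 0.0233
```

>>> step_arm:
  xyz:
    - [0,0.006,0]
  rotation:
    - [0,0,0]

```text
clock: 9.98
tcp_pos: [0.5186, -0.1018, 0.3063]
orientation: [-1.449, 0.72, -0.727]
contact_force: [-2.8, -1.6, 9.8]
grip_width: 0.0235
```

Run:
```python
from h import *
from bench import r
o=r.get_obs(); st(o); print(o['moment'])
s=r.grab_frame('side')
crop(s,215,275,145,205,12,"pics/s9.png")
```

```text
t 9.97 grasp [ 0.5191 -0.1023  0.1513] yaw -53.08 tilt [ 0.0032 -0.0032 -1.    ] F [-2.82 -1.62  9.77] w 0.0235 q [ 0.28  0.37 -0.25  1.98  0.13  0.8  -0.97]
[-0.36026408  0.61695412  0.02958642]
```

View pics/s9.png

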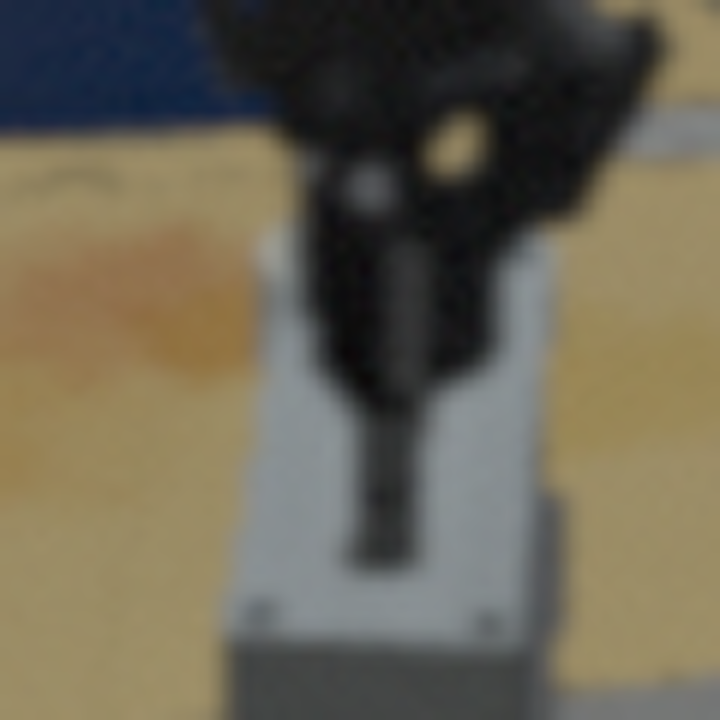

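>>> step_arm:
  xyz:
    - [0,0.006,-0.003]
    - [0,0.012,-0.003]
  rotation:
    - [0,0,0]
    - [0,0,0]

```text
clock: 10.28
tcp_pos: [0.5183, -0.102, 0.3034]
orientation: [-1.448, 0.719, -0.727]
contact_force: [-1.6, -1.1, 5.4]
grip_width: 0.0236
```

>>> step_arm:
  xyz:
    - [0,0.006,0]
  rotation:
    - [0,0,0]

```text
clock: 10.4
tcp_pos: [0.5184, -0.1019, 0.3022]
orientation: [-1.448, 0.718, -0.727]
contact_force: [-2.8, -1.8, 10.0]
grip_width: 0.0236
```

>>> step_arm:
  xyz:
    - [0,0.006,0]
  rotation:
    - [0,0,0]

```text
clock: 10.52
tcp_pos: [0.5183, -0.1018, 0.301]
orientation: [-1.448, 0.718, -0.727]
contact_force: [-2.8, -1.0, 11.2]
grip_width: 0.0234
```

>>> step_arm:
  xyz:
    - [0,0.006,-0.001]
  rotation:
    - [0,0,0]

```text
clock: 10.65
tcp_pos: [0.5184, -0.1018, 0.3005]
orientation: [-1.448, 0.718, -0.728]
contact_force: [-5.6, -0.5, 21.3]
grip_width: 0.0237
```

>>> step_arm:
  xyz:
    - [0,0.006,-0.001]
  rotation:
    - [0,0,0]

```text
clock: 10.78
tcp_pos: [0.5183, -0.1017, 0.3005]
orientation: [-1.448, 0.718, -0.728]
contact_force: [-6.4, -0.5, 21.9]
grip_width: 0.0236
```

>>> step_arm:
  xyz:
    - [0,0.006,-0.001]
  rotation:
    - [0,0,0]

```text
clock: 10.9
tcp_pos: [0.5182, -0.1017, 0.3005]
orientation: [-1.448, 0.718, -0.729]
contact_force: [-6.0, -0.8, 19.6]
grip_width: 0.0237
```

Run:
```python
from h import *
from bench import r
o=r.get_obs(); st(o)
s=r.grab_frame('side')
crop(s,215,275,145,205,12,"pics/s10.png")
```

```text
t 10.9 grasp [ 0.5191 -0.1023  0.1455] yaw -53.11 tilt [ 0.0058 -0.0038 -1.    ] F [-5.99 -0.77 19.62] w 0.0237 q [ 0.28  0.38 -0.25  1.99  0.13  0.78 -0.98]
```

View pics/s10.png

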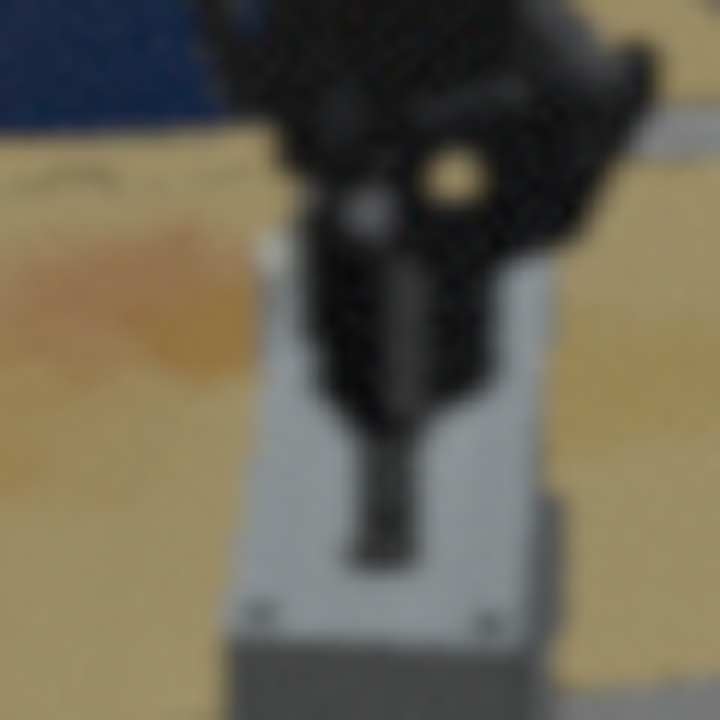

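>>> step_arm:
  xyz:
    - [0,-0.01,-0.002]
    - [0,-0.03,-0.002]
    - [0,-0.06,-0.002]
    - [0,-0.1,-0.002]
    - [0,-0.14,-0.002]
    - [0,-0.18,-0.002]
    - [0,-0.2,-0.002]
    - [0,-0.2,-0.002]
  rotation:
    - [0,0,0]
    - [0,0,0]
    - [0,0,0]
    - [0,0,0]
    - [0,0,0]
    - [0,0,0]
    - [0,0,0]
    - [0,0,0]

```text
clock: 11.95
tcp_pos: [0.5174, -0.1018, 0.3611]
orientation: [-1.448, 0.717, -0.73]
contact_force: [0.3, -1.1, -1.8]
grip_width: 0.0238
```

Run:
```python
from h import *
from bench import r
o=r.get_obs(); st(o)
goto(o,[.5215,-.0569,.203],-53)
```

```text
t 11.95 grasp [ 0.5185 -0.1024  0.2061] yaw -53.11 tilt [ 0.0068 -0.004  -1.    ] F [ 0.32 -1.13 -1.78] w 0.0238 q [ 0.29  0.3  -0.26  1.94  0.1   0.91 -0.94]
shift scaled [-0.1117  0.0099  0.1006] rot scaled [-0.0019 -0.0012  0.0046] |mm| 45.19176303034231 deg 0.46398479145262694
```

>>> step_arm:
  xyz:
    - [-0.03,-0.02,0.027]
    - [-0.06,-0.02,0.054]
    - [-0.09,-0.02,0.081]
    - [-0.112,-0.01,0.1]
    - [-0.112,0.01,0.1]
    - [-0.112,0.01,0.1]
    - [-0.112,0.01,0.1]
  rotation:
    - [-0.002,-0.001,0.005]
    - [-0.002,-0.001,0.005]
    - [-0.002,-0.001,0.005]
    - [-0.002,-0.001,0.005]
    - [-0.002,-0.001,0.005]
    - [-0.002,-0.001,0.005]
    - [-0.002,-0.001,0.005]

```text
clock: 12.82
tcp_pos: [0.5212, -0.0574, 0.3578]
orientation: [-1.447, 0.723, -0.722]
contact_force: [0.1, -0.6, -1.2]
grip_width: 0.0236
```

Run:
```python
from h import *
from bench import r
o=r.get_obs(); st(o)
goto(o,[.5215,-.0569,.18],-53)
s=r.grab_frame('side')
crop(s,215,275,135,195,12,"pics/s11.png")
for y,x in stem(s,range(150,178,3),243,254): print(y,x.round(2),onplane_y(s,(x,y),-.0569).round(4))
```

```text
t 12.82 grasp [ 0.5211 -0.0574  0.2028] yaw -53.07 tilt [-9.e-04  2.e-04 -1.e+00] F [ 0.13 -0.55 -1.2 ] w 0.0236 q [ 0.23  0.3  -0.28  1.95  0.1   0.91 -1.03]
shift scaled [-0.0009  0.0759  0.0018] rot scaled [ 0.0004 -0.0008 -0.0004] |mm| 22.790949482223557 deg 0.08558019529224864
150.0 247.57 [ 0.5209 -0.0569  0.1718]
153.0 246.91 [ 0.5193 -0.0569  0.1635]
156.0 247.78 [ 0.5215 -0.0569  0.155 ]
159.0 247.44 [ 0.5207 -0.0569  0.1465]
162.0 247.54 [ 0.521  -0.0569  0.1379]
165.0 247.52 [ 0.5211 -0.0569  0.1291]
168.0 247.48 [ 0.521  -0.0569  0.1203]
171.0 247.86 [ 0.5221 -0.0569  0.1113]
174.0 247.47 [ 0.5211 -0.0569  0.1022]
177.0 247.33 [ 0.5209 -0.0569  0.0931]
```

View pics/s11.png

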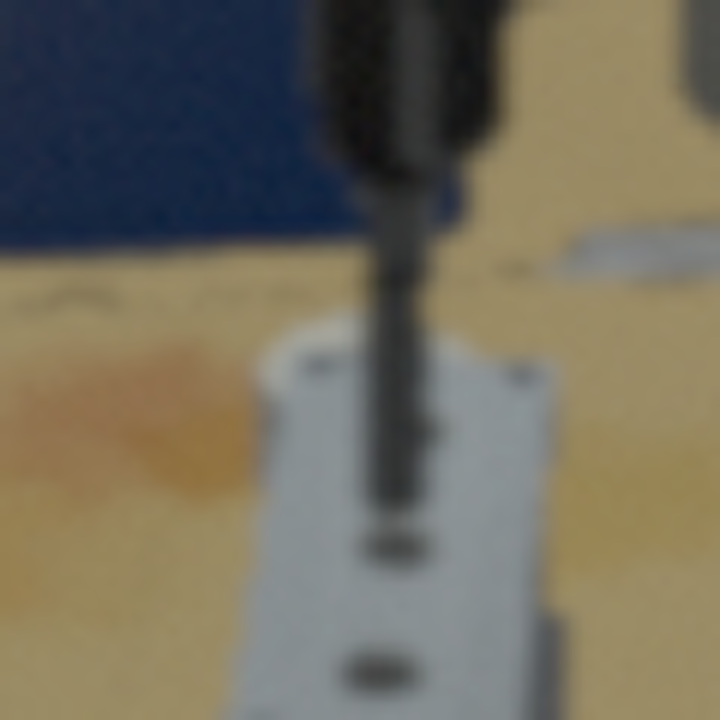

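>>> step_arm:
  xyz:
    - [-0.001,0.01,0.002]
    - [-0.001,0.02,0.002]
    - [-0.001,0.03,0.002]
    - [-0.001,0.038,0.002]
    - [-0.001,0.046,0.002]
    - [-0.001,0.054,0.002]
  rotation:
    - [0,-0.001,0]
    - [0,-0.001,0]
    - [0,-0.001,0]
    - [0,-0.001,0]
    - [0,-0.001,0]
    - [0,-0.001,0]

```text
clock: 13.62
tcp_pos: [0.5216, -0.0569, 0.3416]
orientation: [-1.448, 0.722, -0.721]
contact_force: [0.4, -0.1, -0.7]
grip_width: 0.0235
```

>>> step_arm:
  xyz:
    - [0,0.008,0]
    - [0,0.016,0]
    - [0,0.024,0]
    - [0,0.032,0]
    - [0,0.04,0]
    - [0,0.048,0]
    - [0,0.056,0]
    - [0,0.064,0]
  rotation:
    - [0,0,0]
    - [0,0,0]
    - [0,0,0]
    - [0,0,0]
    - [0,0,0]
    - [0,0,0]
    - [0,0,0]
    - [0,0,0]

```text
clock: 14.62
tcp_pos: [0.5216, -0.0569, 0.3223]
orientation: [-1.448, 0.722, -0.721]
contact_force: [-0.4, -0.3, -1.6]
grip_width: 0.0235
```

Run:
```python
from h import *
from bench import r
o=r.get_obs(); st(o)
```

```text
t 14.62 grasp [ 0.5216 -0.0569  0.1673] yaw -52.98 tilt [-4.e-04  1.e-04 -1.e+00] F [-0.4  -0.32 -1.59] w 0.0235 q [ 0.22  0.35 -0.28  1.98  0.13  0.83 -1.05]
```

>>> step_arm:
  xyz:
    - [0,0.006,0]
    - [0,0.012,0]
    - [0,0.018,0]
  rotation:
    - [0,0,0]
    - [0,0,0]
    - [0,0,0]

```text
clock: 15.0
tcp_pos: [0.5222, -0.0571, 0.3175]
orientation: [-1.447, 0.72, -0.723]
contact_force: [0.1, -2.0, 4.6]
grip_width: 0.0236
```

>>> step_arm:
  xyz:
    - [0,0.006,0]
    - [0,0.012,0]
  rotation:
    - [0,0,0]
    - [0,0,0]

```text
clock: 15.25
tcp_pos: [0.5225, -0.0574, 0.3149]
orientation: [-1.447, 0.72, -0.724]
contact_force: [-2.5, -2.2, 10.6]
grip_width: 0.0238
```

>>> step_arm:
  xyz:
    - [0,0.006,0]
    - [0,0.01,0]
  rotation:
    - [0,0,0]
    - [0,0,0]

```text
clock: 15.5
tcp_pos: [0.5225, -0.0574, 0.3127]
orientation: [-1.448, 0.72, -0.725]
contact_force: [-2.4, -1.0, 11.8]
grip_width: 0.0235
```

>>> step_arm:
  xyz:
    - [0,0.006,0]
    - [0,0.012,0]
  rotation:
    - [0,0,0]
    - [0,0,0]

```text
clock: 15.75
tcp_pos: [0.5224, -0.0574, 0.3098]
orientation: [-1.448, 0.72, -0.725]
contact_force: [-2.1, -0.9, 8.2]
grip_width: 0.0233
```

>>> step_arm:
  xyz:
    - [0,0.006,0]
  rotation:
    - [0,0,0]

```text
clock: 15.88
tcp_pos: [0.5225, -0.0574, 0.3087]
orientation: [-1.448, 0.72, -0.725]
contact_force: [-2.1, -0.5, 12.4]
grip_width: 0.0236
```

>>> step_arm:
  xyz:
    - [0,0.006,0]
  rotation:
    - [0,0,0]

```text
clock: 16.0
tcp_pos: [0.5226, -0.0572, 0.3085]
orientation: [-1.448, 0.719, -0.725]
contact_force: [-6.8, -0.2, 25.1]
grip_width: 0.0239
```

>>> step_arm:
  xyz:
    - [0,0.006,0]
  rotation:
    - [0,0,0]

```text
clock: 16.12
tcp_pos: [0.5226, -0.0571, 0.3085]
orientation: [-1.449, 0.719, -0.726]
contact_force: [-6.7, -0.4, 21.0]
grip_width: 0.0234
```

>>> step_arm:
  xyz:
    - [0,-0.01,-0.002]
    - [0,-0.03,-0.002]
    - [0,-0.06,-0.002]
    - [0,-0.1,-0.002]
    - [0,-0.14,-0.002]
    - [0,-0.17,-0.002]
    - [0,-0.18,-0.002]
    - [0,-0.18,-0.002]
  rotation:
    - [0,0,0]
    - [0,0,0]
    - [0,0,0]
    - [0,0,0]
    - [0,0,0]
    - [0,0,0]
    - [0,0,0]
    - [0,0,0]

```text
clock: 17.12
tcp_pos: [0.5219, -0.0573, 0.3626]
orientation: [-1.449, 0.719, -0.726]
contact_force: [-1.1, 0.3, -1.3]
grip_width: 0.0235
```

Run:
```python
from h import *
from bench import r
o=r.get_obs(); st(o)
goto(o,[.5252,-.0119,.203],-53)
```

```text
t 17.12 grasp [ 0.5224 -0.0578  0.2076] yaw -53.06 tilt [ 0.003  -0.0029 -1.    ] F [-1.08  0.29 -1.35] w 0.0235 q [ 0.23  0.29 -0.28  1.94  0.11  0.92 -1.03]
shift scaled [-0.1145  0.015   0.0996] rot scaled [-0.0004 -0.0007  0.0026] |mm| 45.756290051787126 deg 0.24772372152934685
```

>>> step_arm:
  xyz:
    - [-0.03,-0.01,0.026]
    - [-0.06,-0.01,0.052]
    - [-0.09,-0.01,0.078]
    - [-0.114,0,0.1]
    - [-0.114,0.015,0.1]
    - [-0.114,0.015,0.1]
    - [-0.114,0.015,0.1]
  rotation:
    - [0,-0.001,0.003]
    - [0,-0.001,0.003]
    - [0,-0.001,0.003]
    - [0,-0.001,0.003]
    - [0,-0.001,0.003]
    - [0,-0.001,0.003]
    - [0,-0.001,0.003]

```text
clock: 18.0
tcp_pos: [0.5254, -0.0125, 0.3579]
orientation: [-1.447, 0.722, -0.722]
contact_force: [0.5, -0.1, -1.7]
grip_width: 0.0235
```

Run:
```python
from h import *
from bench import r
o=r.get_obs(); st(o)
goto(o,[.5252,-.0119,.18],-53)
s=r.grab_frame('side')
crop(s,215,275,125,185,12,"pics/s12.png")
```

```text
t 18.0 grasp [ 0.5254 -0.0124  0.2029] yaw -53.02 tilt [-0.e+00  6.e-04 -1.e+00] F [ 0.52 -0.07 -1.66] w 0.0235 q [ 0.16  0.3  -0.3   1.94  0.11  0.91 -1.13]
shift scaled [-0.0019  0.0763  0.0008] rot scaled [-0.0002 -0.0002 -0.0003] |mm| 22.894011104645397 deg 0.039927616656488016
```

View pics/s12.png

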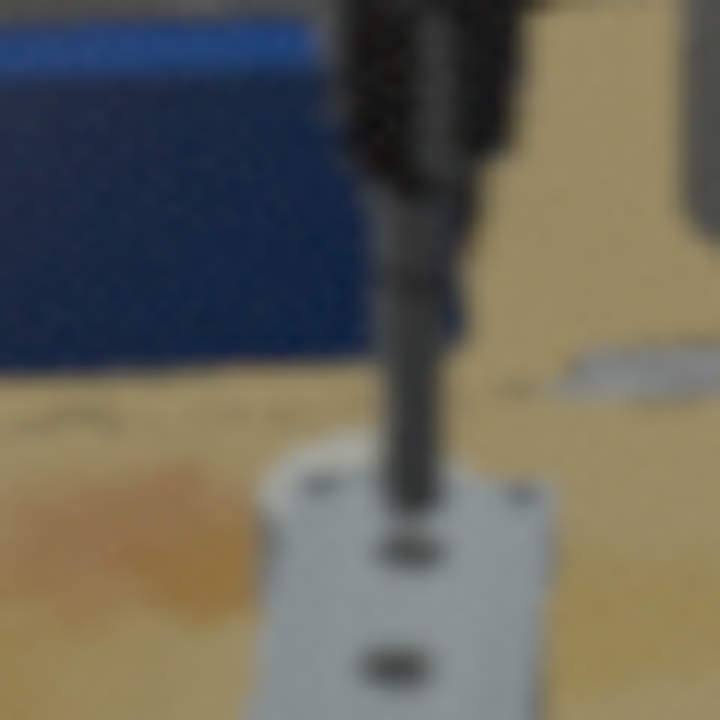

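Tip (412,505) is above the last well (410,550), centred. Going down.

>>> step_arm:
  xyz:
    - [-0.002,0.01,0.001]
    - [-0.002,0.02,0.001]
    - [-0.002,0.03,0.001]
    - [-0.002,0.038,0.001]
    - [-0.002,0.046,0.001]
    - [-0.002,0.054,0.001]
  rotation:
    - [0,0,0]
    - [0,0,0]
    - [0,0,0]
    - [0,0,0]
    - [0,0,0]
    - [0,0,0]

```text
clock: 18.8
tcp_pos: [0.5253, -0.012, 0.3417]
orientation: [-1.447, 0.722, -0.722]
contact_force: [-0.1, -0.9, -0.4]
grip_width: 0.0235
```

>>> step_arm:
  xyz:
    - [0,0.008,0]
    - [0,0.016,0]
    - [0,0.024,0]
    - [0,0.032,0]
    - [0,0.04,0]
    - [0,0.048,0]
    - [0,0.056,0]
    - [0,0.064,0]
  rotation:
    - [0,0,0]
    - [0,0,0]
    - [0,0,0]
    - [0,0,0]
    - [0,0,0]
    - [0,0,0]
    - [0,0,0]
    - [0,0,0]

```text
clock: 19.8
tcp_pos: [0.5253, -0.012, 0.3224]
orientation: [-1.447, 0.722, -0.722]
contact_force: [-0.3, -1.6, -0.7]
grip_width: 0.0234
```

>>> step_arm:
  xyz:
    - [0,0.006,0]
    - [0,0.012,0]
    - [0,0.018,0]
  rotation:
    - [0,0,0]
    - [0,0,0]
    - [0,0,0]

```text
clock: 20.18
tcp_pos: [0.5259, -0.0122, 0.3176]
orientation: [-1.447, 0.721, -0.724]
contact_force: [-0.4, -2.0, 5.3]
grip_width: 0.0234
```

>>> step_arm:
  xyz:
    - [0,0.006,0]
    - [0,0.012,0]
  rotation:
    - [0,0,0]
    - [0,0,0]

```text
clock: 20.42
tcp_pos: [0.5261, -0.0125, 0.315]
orientation: [-1.447, 0.72, -0.725]
contact_force: [-2.6, -2.4, 11.3]
grip_width: 0.0238
```

>>> step_arm:
  xyz:
    - [0,0.006,0]
    - [0,0.012,0]
  rotation:
    - [0,0,0]
    - [0,0,0]

```text
clock: 20.68
tcp_pos: [0.5261, -0.0125, 0.3124]
orientation: [-1.447, 0.72, -0.725]
contact_force: [-3.8, -1.5, 7.8]
grip_width: 0.0239
```

>>> step_arm:
  xyz:
    - [0,0.006,0]
    - [0,0.012,0]
  rotation:
    - [0,0,0]
    - [0,0,0]

```text
clock: 20.92
tcp_pos: [0.5261, -0.0124, 0.3097]
orientation: [-1.447, 0.72, -0.725]
contact_force: [-3.6, -2.0, 8.4]
grip_width: 0.0235
```

>>> step_arm:
  xyz:
    - [0,0.006,0]
    - [0,0.01,0]
  rotation:
    - [0,0,0]
    - [0,0,0]

```text
clock: 21.18
tcp_pos: [0.5261, -0.0124, 0.3075]
orientation: [-1.447, 0.72, -0.726]
contact_force: [-2.8, -1.1, 12.0]
grip_width: 0.0235
```

>>> step_arm:
  xyz:
    - [0,0.006,0]
    - [0,0.012,0]
  rotation:
    - [0,0,0]
    - [0,0,0]

```text
clock: 21.42
tcp_pos: [0.5261, -0.0123, 0.3048]
orientation: [-1.448, 0.72, -0.726]
contact_force: [-3.5, -1.4, 10.7]
grip_width: 0.0234
```

>>> step_arm:
  xyz:
    - [0,0.006,0]
    - [0,0.012,0]
  rotation:
    - [0,0,0]
    - [0,0,0]

```text
clock: 21.68
tcp_pos: [0.5261, -0.0122, 0.3021]
orientation: [-1.448, 0.72, -0.726]
contact_force: [-3.5, -1.3, 9.8]
grip_width: 0.0231
```

>>> step_arm:
  xyz:
    - [0,0.006,0]
    - [0,0.01,0]
  rotation:
    - [0,0,0]
    - [0,0,0]

```text
clock: 21.92
tcp_pos: [0.526, -0.0122, 0.2998]
orientation: [-1.448, 0.72, -0.727]
contact_force: [-3.0, -2.1, 9.2]
grip_width: 0.0238
```

>>> step_arm:
  xyz:
    - [0,0.006,-0.002]
    - [0,0.012,-0.002]
  rotation:
    - [0,0,0]
    - [0,0,0]

```text
clock: 22.18
tcp_pos: [0.5258, -0.0123, 0.2972]
orientation: [-1.448, 0.719, -0.727]
contact_force: [-4.3, -1.4, 12.7]
grip_width: 0.0234
```

>>> step_arm:
  xyz:
    - [0,0.006,0]
    - [0,0.012,0]
  rotation:
    - [0,0,0]
    - [0,0,0]

```text
clock: 22.42
tcp_pos: [0.5259, -0.0122, 0.2945]
orientation: [-1.448, 0.719, -0.727]
contact_force: [-3.6, -1.6, 13.4]
grip_width: 0.0236
```

Past 48 mm; bottom expected at TCP z ≈ 0.2885.

>>> step_arm:
  xyz:
    - [0,0.006,0]
    - [0,0.012,0]
  rotation:
    - [0,0,0]
    - [0,0,0]

```text
clock: 22.68
tcp_pos: [0.5259, -0.0121, 0.2919]
orientation: [-1.448, 0.719, -0.728]
contact_force: [-4.6, -1.6, 12.9]
grip_width: 0.0237
```

>>> step_arm:
  xyz:
    - [0,0.006,0]
  rotation:
    - [0,0,0]

```text
clock: 22.8
tcp_pos: [0.5259, -0.012, 0.2911]
orientation: [-1.448, 0.719, -0.728]
contact_force: [-4.4, -1.8, 7.9]
grip_width: 0.0236
```

>>> step_arm:
  xyz:
    - [0,0.006,0]
  rotation:
    - [0,0,0]

```text
clock: 22.92
tcp_pos: [0.5258, -0.012, 0.29]
orientation: [-1.448, 0.719, -0.728]
contact_force: [-3.9, -1.7, 9.9]
grip_width: 0.0236
```

>>> step_arm:
  xyz:
    - [0,0.006,0]
  rotation:
    - [0,0,0]

```text
clock: 23.05
tcp_pos: [0.5258, -0.0119, 0.289]
orientation: [-1.449, 0.719, -0.728]
contact_force: [-3.5, -1.9, 9.6]
grip_width: 0.0234
```

>>> step_arm:
  xyz:
    - [0,0.006,0]
  rotation:
    - [0,0,0]

```text
clock: 23.18
tcp_pos: [0.5259, -0.0118, 0.2885]
orientation: [-1.449, 0.719, -0.729]
contact_force: [-7.2, -2.9, 21.7]
grip_width: 0.0235
```

>>> step_arm:
  xyz:
    - [0,0.0,0]
    - [0,0,0]
  rotation:
    - [0,0,0]
    - [0,0,0]

```text
clock: 23.42
tcp_pos: [0.5258, -0.0118, 0.2887]
orientation: [-1.449, 0.72, -0.729]
contact_force: [-1.4, -1.8, 3.8]
grip_width: 0.0237
```

>>> step_arm:
  xyz:
    - [0,0,0]
    - [0,0,0]
    - [0,0,0]
    - [0,0,0]
    - [0,0,0]
    - [0,0,0]
    - [0,0,0]
    - [0,0,0]
  rotation:
    - [0,0,0]
    - [0,0,0]
    - [0,0,0]
    - [0,0,0]
    - [0,0,0]
    - [0,0,0]
    - [0,0,0]
    - [0,0,0]
  grip: 0

```text
clock: 24.42
tcp_pos: [0.5258, -0.0118, 0.2887]
orientation: [-1.449, 0.72, -0.729]
contact_force: [0.0, 0.4, 0.3]
grip_width: 0.0853
```

Run:
```python
from h import *
from bench import r
o=r.get_obs(); st(o)
goto(o,[.5258,-.0119,.13],-53)
s=r.grab_frame('side')
crop(s,215,275,130,190,12,"pics/s13.png")
```

```text
t 24.43 grasp [ 0.5264 -0.0125  0.1337] yaw -53.17 tilt [ 0.004  -0.0045 -1.    ] F [0.   0.45 0.28] w 0.0853 q [ 0.13  0.4  -0.28  2.    0.16  0.76 -1.18]
shift scaled [ 0.0001  0.0122 -0.0002] rot scaled [-0.0004 -0.0019  0.0038] |mm| 3.6609653715171278 deg 0.3860818729807414
```

View pics/s13.png

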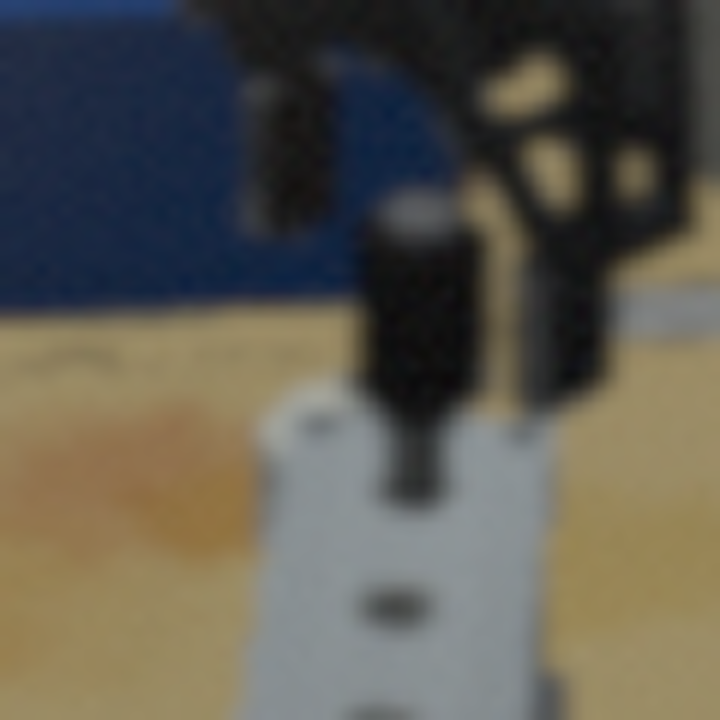

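>>> step_arm:
  xyz:
    - [0,-0.03,0]
    - [0,-0.08,0]
    - [0,-0.15,0]
    - [0,-0.22,0]
    - [0,-0.3,0]
    - [0,-0.38,0]
    - [0,-0.45,0]
    - [0,-0.45,0]
  rotation:
    - [0,0,0]
    - [0,0,0]
    - [0,0,0]
    - [0,0,0]
    - [0,0,0]
    - [0,0,0]
    - [0,0,0]
    - [0,0,0]

```text
clock: 25.48
tcp_pos: [0.5257, -0.011, 0.4262]
orientation: [-1.447, 0.716, -0.732]
contact_force: [-0.0, 1.4, -0.3]
grip_width: 0.0853
```

>>> step_arm:
  xyz:
    - [0.1,0,-0.08]
    - [0.2,0,-0.16]
    - [0.3,0,-0.24]
    - [0.4,0,-0.32]
    - [0.5,0,-0.4]
    - [0.6,0,-0.48]
    - [0.65,0,-0.5]
    - [0.65,0,-0.5]
  rotation:
    - [0,0,0]
    - [0,0,0]
    - [0,0,0]
    - [0,0,0]
    - [0,0,0]
    - [0,0,0]
    - [0,0,0]
    - [0,0,0]

```text
clock: 26.48
tcp_pos: [0.5226, -0.2573, 0.4268]
orientation: [-1.446, 0.718, -0.732]
contact_force: [1.0, -0.0, 0.2]
grip_width: 0.0853
```

Run:
```python
from h import *
from bench import r
o=r.get_obs(); st(o)
s=r.grab_frame('side');t=r.grab_frame('top')
S=cv2.resize(s['pixels'][130:190,215:275,::-1],None,fx=6.5,fy=6.5,interpolation=cv2.INTER_CUBIC)
T=cv2.resize(t['pixels'][150:210,185:245,::-1],None,fx=6.5,fy=6.5,interpolation=cv2.INTER_CUBIC)
cv2.imwrite('pics/e.png',np.hstack([S,T])); cv2.imwrite('pics/et.png',t['pixels'][:,:,::-1])
for z in(.13,.152): print('expect at home',proj(s,[[.5242,-.0109,z-.0027]]),proj(t,[[.5228,-.0113,z]]))
```

```text
t 26.48 grasp [ 0.5239 -0.2579  0.2718] yaw -53.24 tilt [ 0.0082 -0.0038 -1.    ] F [ 0.96 -0.03  0.18] w 0.0853 q [ 0.48  0.31 -0.16  1.75  0.06  1.07 -0.63]
expect at home [[248.55903864 155.99052925]] [[207.19134061 180.72193832]]
expect at home [[248.64063996 148.55939739]] [[206.13567509 179.27024415]]
```

View pics/e.png

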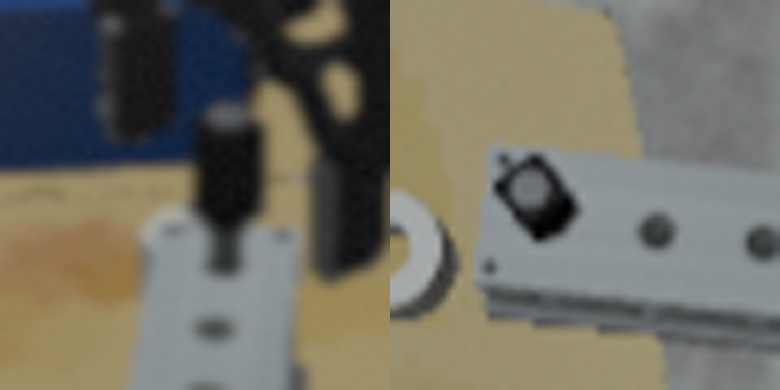

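View pics/et.png

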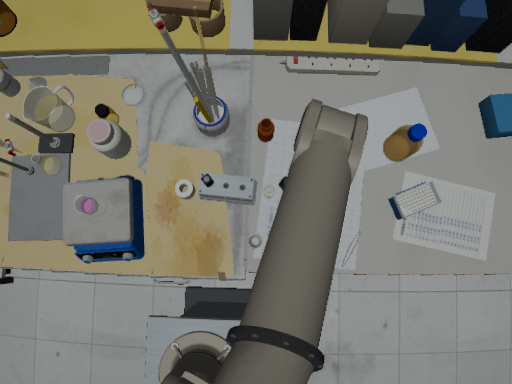

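Run:
```python
from h import *
from bench import r
import pickle
s=r.grab_frame('side');t=r.grab_frame('top'); pickle.dump((s,t),open('f9.pkl','wb'))
g=cv2.cvtColor(s['pixels'],cv2.COLOR_RGB2GRAY)
print(g[142:178,242:260])
s0,t0=pickle.load(open("f0.pkl","rb"))
# relative check: disc->ring geometry, predicted with bias from well c (tri .5242,-.0109,.0823)
b=np.array([.52418,-.01086,.0823])
print(proj(s,[b+[0,0,.067],b+[0,0,.045],b+[0,0,.023],b,b+[0,-.007,0]]).round(1),proj(t,[b+[0,0,.067]]).round(1))
crop(s,230,270,140,180,18,'pics/e2.png')
```

```text
[[ 34  34  34  34  32  36  33  34  34  32  31  36  61  90 100  91  80  60]
 [ 28  34  34  33  37  33  36  34  35  35  35  42  72 107 125 127 118  95]
 [ 34  33  34  35  33  37  38  36  39  39  42  54  85 118 135 140 134 115]
 [ 31  35  33  37  38  43  53  57  55  52  54  70  98 124 139 141 140 127]
 [ 31  36  36  38  45  63  77  81  80  76  70  85 109 129 140 142 141 136]
 [ 37  34  35  40  54  71  87  93  92  88  82  89 111 130 139 143 142 140]
 [ 43  36  35  36  49  68  83  87  87  84  74  71  90 114 132 141 143 142]
 [ 39  34  30  27  35  49  60  66  70  64  52  44  55  89 121 138 142 142]
 [ 34  33  28  24  23  30  39  43  40  37  30  26  36  74 114 136 143 142]
 [ 35  30  29  24  21  20  24  26  25  23  18  17  33  73 113 137 142 143]
 [ 33  29  26  23  15  19  19  18  20  19  16  18  35  73 114 137 143 143]
 [ 37  34  29  25  20  19  13  13  17  15  16  19  31  72 115 137 143 143]
 [ 53  54  43  30  17  13  16  17  17  19  19  14  34  73 115 136 144 143]
 [ 91  89  70  43  23  17  13  15  16  18  15  21  31  72 114 137 142 142]
 [127 122  96  53  25  16  13  17  18  11  16  15 
[... 992 characters left out ...]
48 144]
 [148 148 148 140 117  85  58  49  53  77 115 139 148 149 148 149 148 143]
 [147 147 148 141 121  96  75  67  70  94 123 143 149 150 148 148 148 143]
 [148 148 148 145 138 125 112 105 108 124 141 149 150 149 147 148 147 143]
 [147 148 150 148 146 143 140 136 138 143 148 150 150 149 149 147 147 143]
 [147 148 148 148 148 147 148 148 149 149 151 150 149 148 146 147 146 144]
 [148 148 149 148 147 148 148 150 149 150 150 150 149 148 147 146 145 143]
 [147 147 149 149 148 147 149 147 149 148 149 149 149 147 146 145 143 139]
 [147 148 148 146 145 144 145 147 148 148 149 148 149 147 146 146 143 137]]
[[248.6 148.6]
 [248.6 156. ]
 [248.5 163.2]
 [248.4 170.5]
 [248.4 172. ]] [[206.1 178.9]]
```

View pics/e2.png

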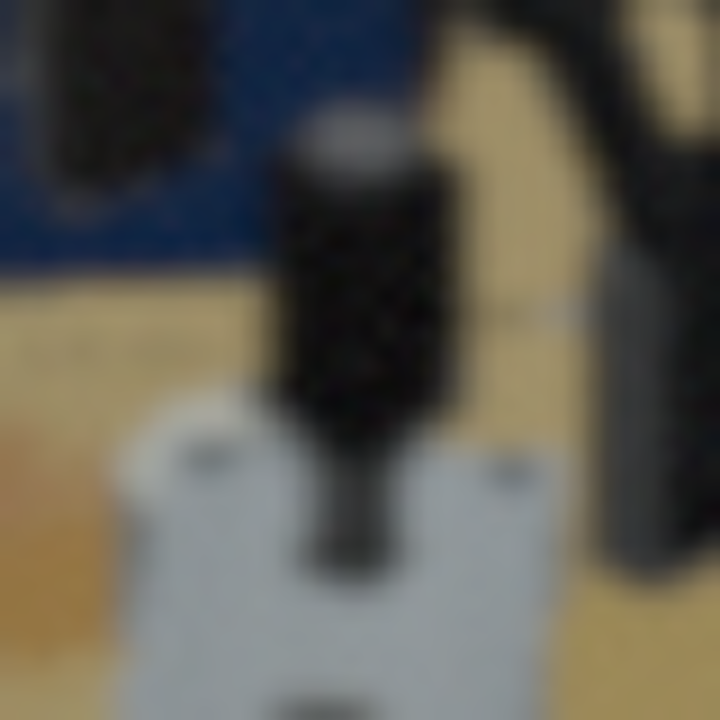

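Run:
```python
from h import *
from bench import r
o=r.get_obs(); st(o); goto(o,[.5255,-.0105,.24],-53); goto(o,[.5255,-.0105,.2718],-53)
```

```text
t 26.68 grasp [ 0.5242 -0.2558  0.2723] yaw -53.02 tilt [ 0.0088 -0.0036 -1.    ] F [0.54 0.8  0.36] w 0.0849 q [ 0.48  0.31 -0.17  1.75  0.06  1.08 -0.63]
shift scaled [-0.6472  0.1047  0.4971] rot scaled [-0.0031 -0.0002  0.0052] |mm| 246.8367165521089 deg 0.5444821201533984
shift scaled [-0.6464 -0.0013  0.4976] rot scaled [-0.0031 -0.0002  0.0052] |mm| 244.71879134974878 deg 0.5444821201533984
```

>>> step_arm:
  xyz:
    - [-0.1,0,0.077]
    - [-0.2,0,0.154]
    - [-0.3,0,0.231]
    - [-0.4,0,0.308]
    - [-0.5,0,0.385]
    - [-0.6,0,0.46]
    - [-0.646,0,0.497]
    - [-0.646,0.05,0.497]
    - [-0.646,0.1,0.497]
    - [-0.646,0.1,0.497]
  rotation:
    - [-0.003,0,0.005]
    - [-0.003,0,0.005]
    - [-0.003,0,0.005]
    - [-0.003,0,0.005]
    - [-0.003,0,0.005]
    - [-0.003,0,0.005]
    - [-0.003,0,0.005]
    - [-0.003,0,0.005]
    - [-0.003,0,0.005]
    - [-0.003,0,0.005]
  grip: 1
  force: 40

```text
clock: 27.92
tcp_pos: [0.525, -0.0125, 0.3942]
orientation: [-1.449, 0.727, -0.722]
contact_force: [-0.0, -0.5, -1.1]
grip_width: -0.0003
```

Run:
```python
from h import *
from bench import r
o=r.get_obs(); st(o); goto(o,[.5255,-.0105,.18],-53)
s=r.grab_frame('side')
crop(s,215,275,110,180,10,"pics/s14.png")
```

```text
t 27.93 grasp [ 0.5244 -0.0126  0.2392] yaw -53.15 tilt [-3.8e-03 -8.0e-04 -1.0e+00] F [-0.   -0.52 -1.06] w -0.0003 q [ 0.16  0.26 -0.3   1.91  0.09  0.99 -1.11]
shift scaled [-0.0041  0.1974  0.0059] rot scaled [ 0.0022 -0.0017 -0.0011] |mm| 59.26486775490758 deg 0.27169921021708016
```

View pics/s14.png

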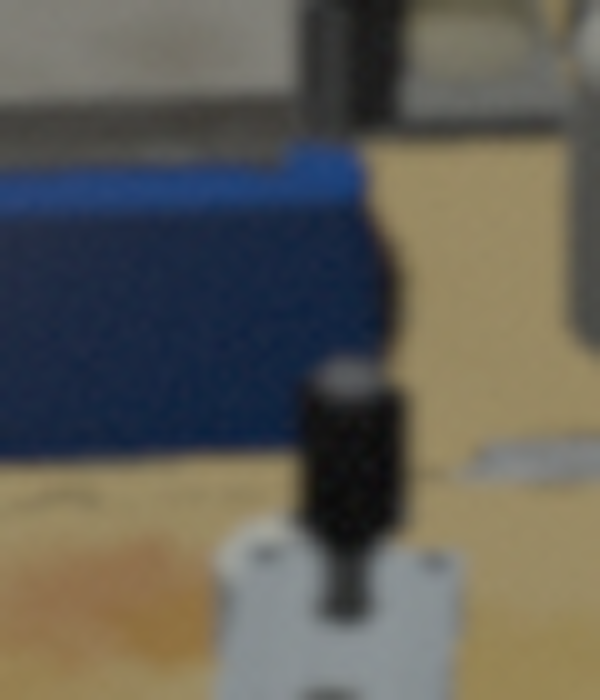

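>>> step_arm:
  xyz:
    - [-0.004,0.05,0.006]
    - [-0.004,0.1,0.006]
    - [-0.004,0.15,0.006]
    - [-0.004,0.185,0.006]
    - [-0.004,0.197,0.006]
    - [-0.004,0.197,0.006]
  rotation:
    - [0.002,-0.002,-0.001]
    - [0.002,-0.002,-0.001]
    - [0.002,-0.002,-0.001]
    - [0.002,-0.002,-0.001]
    - [0.002,-0.002,-0.001]
    - [0.002,-0.002,-0.001]

```text
clock: 28.72
tcp_pos: [0.5261, -0.0102, 0.336]
orientation: [-1.447, 0.72, -0.722]
contact_force: [0.0, 0.7, -0.5]
grip_width: -0.0005
```

>>> step_arm:
  xyz:
    - [0,0.005,0]
    - [0,0.01,0]
  rotation:
    - [0,0,0]
    - [0,0,0]

```text
clock: 28.98
tcp_pos: [0.5262, -0.0101, 0.3333]
orientation: [-1.447, 0.72, -0.722]
contact_force: [-0.4, 0.1, -0.1]
grip_width: -0.0002
```

>>> step_arm:
  xyz:
    - [0,0.005,0]
    - [0,0.01,0]
  rotation:
    - [0,0,0]
    - [0,0,0]

```text
clock: 29.22
tcp_pos: [0.5263, -0.0101, 0.3304]
orientation: [-1.447, 0.719, -0.723]
contact_force: [-0.6, 0.4, -0.8]
grip_width: 0.0001
```

>>> step_arm:
  xyz:
    - [0,0.005,0]
  rotation:
    - [0,0,0]

```text
clock: 29.35
tcp_pos: [0.5263, -0.0101, 0.3288]
orientation: [-1.447, 0.719, -0.723]
contact_force: [0.5, -0.0, -0.4]
grip_width: 0.0003
```

>>> step_arm:
  xyz:
    - [0,0.005,0]
  rotation:
    - [0,0,0]

```text
clock: 29.48
tcp_pos: [0.5263, -0.0101, 0.3272]
orientation: [-1.447, 0.719, -0.723]
contact_force: [-0.9, 0.2, -0.2]
grip_width: -0.0
```

>>> step_arm:
  xyz:
    - [0,0.004,0]
  rotation:
    - [0,0,0]

```text
clock: 29.6
tcp_pos: [0.5263, -0.0101, 0.3258]
orientation: [-1.447, 0.719, -0.723]
contact_force: [0.3, -0.2, 0.6]
grip_width: -0.0
```

>>> step_arm:
  xyz:
    - [0,0.004,0]
  rotation:
    - [0,0,0]

```text
clock: 29.72
tcp_pos: [0.5265, -0.0101, 0.3254]
orientation: [-1.446, 0.719, -0.723]
contact_force: [-3.4, 0.5, 14.5]
grip_width: -0.0004
```

>>> step_arm:
  xyz:
    - [0,0.004,0]
  rotation:
    - [0,0,0]

```text
clock: 29.85
tcp_pos: [0.5267, -0.01, 0.3253]
orientation: [-1.447, 0.719, -0.724]
contact_force: [-6.6, 0.1, 15.4]
grip_width: -0.0003
```

>>> step_arm:
  xyz:
    - [0,-0.02,0]
    - [0,-0.08,0]
    - [0,-0.15,0]
    - [0,-0.22,0]
    - [0,-0.3,0]
    - [0,-0.33,0]
    - [0,-0.33,0]
    - [0,-0.33,0]
  rotation:
    - [0,0,0]
    - [0,0,0]
    - [0,0,0]
    - [0,0,0]
    - [0,0,0]
    - [0,0,0]
    - [0,0,0]
    - [0,0,0]

```text
clock: 30.85
tcp_pos: [0.5261, -0.01, 0.4233]
orientation: [-1.447, 0.72, -0.723]
contact_force: [-0.1, 0.5, 0.1]
grip_width: 0.0
```

Run:
```python
from h import *
from bench import r
o=r.get_obs(); st(o)
s=r.grab_frame('side')
crop(s,215,275,120,190,10,"pics/s15.png")
```

```text
t 30.85 grasp [ 0.5263 -0.0101  0.2683] yaw -52.97 tilt [ 1.6e-03 -4.0e-04 -1.0e+00] F [-0.05  0.48  0.07] w 0.0 q [ 0.16  0.23 -0.31  1.87  0.08  1.05 -1.1 ]
```

View pics/s15.png

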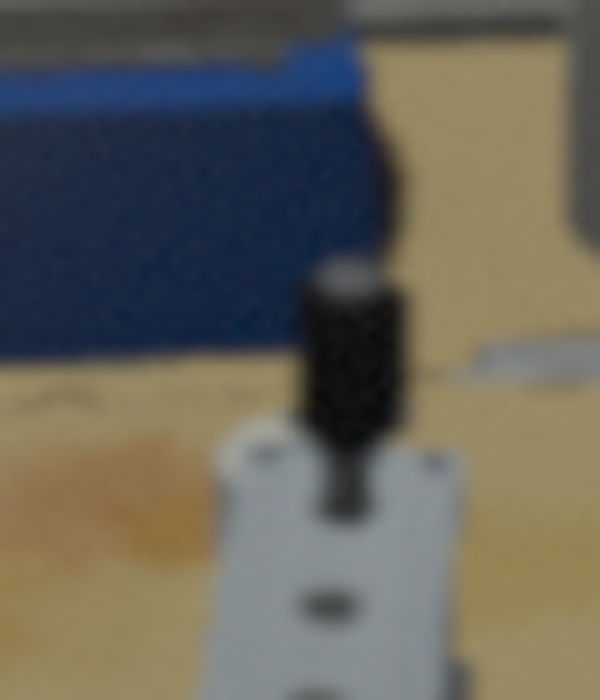

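The probe stands upright in the last well with its ring at the face (about (345,510) in the crop), and the gripper is clear of it.

```bash
python3 -c "
from bench import r
print(r.hand_in())"
```

```text
the job is handed in; nothing more can be done
None
```

The probe is standing fully home in well_c, which is the clear well. I handed the job in at about 31 s; no verdict came back.

| Well | Hard stop | Result |
|---|---|---|
| well_a | about 48 mm | blocked |
| well_b | 40 mm | blocked |
| well_c | 60 mm | clear |

I read these depths from the arm height at each hard stop. The pictures only showed the ring still above well_a's face and about level in well_c.

- **Force:** the highest wrist reading was about 25 N, at the well_b stop. That is under the 60 N limit, but above the 16 N suggested as gentle.
- **Height check after release:** the side picture, judged against the camera calibration, suggested the probe stood 3–4 mm high. I pressed the grip lightly from above with closed fingers. It stopped hard at 15 N with the grip top at about z = 0.152 m, exactly where it should be when home, so I put the difference down to camera calibration.
- **At hand-in:** the probe stood upright with a slight lean within the well's clearance. The gripper was about 100 mm above it and touching nothing. The arm went nowhere near the crucible or the brown bottle, and the top picture after I let go of the probe shows both where they started.

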